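# Load a two-tier spice rack and hook in its ceramic shelf

## Task

Clear the spices off the cooktop into the rack: stand every yellow-capped jar upright in a free bay of the lower tier, beside the black-capped one that is already there, then fit the loose blue shelf over them by hooking one end under the rack's dark lip and swinging the other end down flat inside the low stop, so that it lies centred on the rack. Only then stand both red-lidded tins upright on top of the shelf. The shelf is ceramic, so handle it gently and never knock or press it hard against the rack, and leave the mug and the food can where they are.

Things in the scene. Friction and masses are not known exactly. Their poses are not given: they have to be found in the camera images.
- spice_rack: fixed pale wood and wire two-tier spice rack, 273 mm long (its x), 110 wide (y), 143 high, turned by up to 0.5 rad from crosswise, lip end to the left; origin on the worktop under its middle, z up. Below: floor at 8 mm with four open bays in a row (x -115 to 115), side wires at y = +-31 (5 mm thick, tops at 52.5 mm). A cheek at each end; both flat tops, 123 mm up, carry the loose shelf. Lip at +x, low stop at -x
- lip_edge (a point): on the rack: middle of the lower inner edge of the dark steel lip (rack x = 115, y = 0, z = 137 mm). The lip overhangs the cheek at the rack's +x end, from x = 115 to the slot's back wall at x = 132, leaving a slot 14 mm high over the cheek top (123 mm); lip top at 143 mm. The shelf fits the slot to full depth at any tilt from 0 to about 0.25 rad
- rest_ledge (a point): on the rack: on the cheek top at the -x end, where the shelf's other end comes down (rack x = -122, y = 0, z = 123 mm). A stop 9 mm high runs along the cheek's outer edge, inner face at x = -129. Lip edge to stop is 244 mm, less than the shelf's length, so it cannot go in flat: hook it tilted some 0.15 rad, then swing down
- bay_1 (a point): point on the rack: the centre of bay 1 on the lower floor, 8 mm above the worktop; bays 1 to 4 run from the stop end to the lip end. Each is 53 mm long between cross wires (tops at 52 mm) and 57 mm wide; a jar stands in it upright with a few mm to spare
- bay_2 (a point): point on the rack: the centre of bay 2 on the lower floor, 8 mm above the worktop; bays 1 to 4 run from the stop end to the lip end. Each is 53 mm long between cross wires (tops at 52 mm) and 57 mm wide; a jar stands in it upright with a few mm to spare
- bay_3 (a point): point on the rack: the centre of bay 3 on the lower floor, 8 mm above the worktop; bays 1 to 4 run from the stop end to the lip end. Each is 53 mm long between cross wires (tops at 52 mm) and 57 mm wide; a jar stands in it upright with a few mm to spare
- bay_4 (a point): point on the rack: the centre of bay 4 on the lower floor, 8 mm above the worktop; bays 1 to 4 run from the stop end to the lip end. Each is 53 mm long between cross wires (tops at 52 mm) and 57 mm wide; a jar stands in it upright with a few mm to spare
- top_shelf: loose shelf: flat blue ceramic plate 255.5 mm long (its x), 130 wide (y), 7 thick, about 360 g, both ends alike, dark wooden grip bar across its middle. Origin at the centre of the plate's underside, z up. Starts flat on the worktop right of the rack. In place: underside at 123 mm, 5 mm of play lengthwise, origin about at x = 1.5, y = 0 in the rack's frame. Chips if knocked
- shelf_bar (a point): point on the top shelf: in the middle of its grip bar, 28 mm above the plate's underside, 13 mm below the bar's top. The bar is 14 mm thick (shelf x), 56 long (shelf y) and rises 34 mm from the plate's upper face
- yellow_1_mid (a point): glass spice jar with a yellow cap, a straight cylinder 42 mm in diameter and 106 mm tall, 110 g more or less; the point is on its axis, half-way up, and its z axis runs up the jar. green label. Belongs in the lower tier. Starts on the cooktop (4 mm above the worktop); may be absent
- yellow_2_mid (a point): glass spice jar with a yellow cap, a straight cylinder 45 mm in diameter and 100 mm tall, 110 g more or less; the point is on its axis, half-way up, and its z axis runs up the jar. red-brown label. Belongs in the lower tier. Starts on the cooktop (4 mm above the worktop); may be absent
- yellow_3_mid (a point): glass spice jar with a yellow cap, a straight cylinder 42 mm in diameter and 106 mm tall, 110 g more or less; the point is on its axis, half-way up, and its z axis runs up the jar. green label. Belongs in the lower tier. Starts on the cooktop (4 mm above the worktop); may be absent
- red_1_mid (a point): squat round steel spice tin with a red lid, 56 mm in diameter, 40 mm tall, about 120 g; the point is on its axis, half-way up, z axis up. Belongs on the top shelf, on the flat beside the grip bar. Starts on the cooktop (4 mm above the worktop)
- red_2_mid (a point): squat round steel spice tin with a red lid, 56 mm in diameter, 40 mm tall, about 120 g; the point is on its axis, half-way up, z axis up. Belongs on the top shelf, on the flat beside the grip bar. Starts on the cooktop (4 mm above the worktop)
- black_1_mid (a point): glass spice jar with a black cap, a straight cylinder 41 mm in diameter and 105 mm tall, 110 g more or less; the point is on its axis, half-way up, and its z axis runs up the jar. Just one of the four black-capped jars is there: it stands in one of the bays from the start and stays in the lower tier
- black_2_mid (a point): glass spice jar with a black cap, a straight cylinder 41 mm in diameter and 105 mm tall, 110 g more or less; the point is on its axis, half-way up, and its z axis runs up the jar. Just one of the four black-capped jars is there: it stands in one of the bays from the start and stays in the lower tier
- black_3_mid (a point): glass spice jar with a black cap, a straight cylinder 41 mm in diameter and 105 mm tall, 110 g more or less; the point is on its axis, half-way up, and its z axis runs up the jar. Just one of the four black-capped jars is there: it stands in one of the bays from the start and stays in the lower tier
- black_4_mid (a point): glass spice jar with a black cap, a straight cylinder 41 mm in diameter and 105 mm tall, 110 g more or less; the point is on its axis, half-way up, and its z axis runs up the jar. Just one of the four black-capped jars is there: it stands in one of the bays from the start and stays in the lower tier
- mug: bystander: striped mug, 85 mm across, 93 mm tall, behind the work; origin under its middle
- food_tin: bystander: red food can, 75 mm across, 58 mm tall, behind the work; origin under its middle

How it is judged (in metres and radians):
On the way, in this order (a step that is already met when the one before it is completed fails the run):
1. every yellow-capped jar stands upright in a bay of the lower tier (x of yellow_1_mid in the frame of spice_rack between -0.115 and 0.115 m and y of yellow_1_mid in the frame of spice_rack between -0.03 and 0.03 m and z of yellow_1_mid in the frame of spice_rack between 0.053 and 0.069 m and angle between each of yellow_1_mid, yellow_2_mid, yellow_3_mid, black_1_mid, black_2_mid, black_3_mid, black_4_mid's own z axis and vertical below 0.15 rad and x of yellow_2_mid in the frame of spice_rack between -0.115 and 0.115 m and y of yellow_2_mid in the frame of spice_rack between -0.03 and 0.03 m and z of yellow_2_mid in the frame of spice_rack between 0.05 and 0.066 m and x of yellow_3_mid in the frame of spice_rack between -0.115 and 0.115 m and y of yellow_3_mid in the frame of spice_rack between -0.03 and 0.03 m and z of yellow_3_mid in the frame of spice_rack between 0.053 and 0.069 m and x of black_1_mid in the frame of spice_rack between -0.115 and 0.115 m and y of black_1_mid in the frame of spice_rack between -0.03 and 0.03 m and z of black_1_mid in the frame of spice_rack between 0.0525 and 0.0685 m and x of black_2_mid in the frame of spice_rack between -0.115 and 0.115 m and y of black_2_mid in the frame of spice_rack between -0.03 and 0.03 m and z of black_2_mid in the frame of spice_rack between 0.0525 and 0.0685 m and x of black_3_mid in the frame of spice_rack between -0.115 and 0.115 m and y of black_3_mid in the frame of spice_rack between -0.03 and 0.03 m and z of black_3_mid in the frame of spice_rack between 0.0525 and 0.0685 m and x of black_4_mid in the frame of spice_rack between -0.115 and 0.115 m and y of black_4_mid in the frame of spice_rack between -0.03 and 0.03 m and z of black_4_mid in the frame of spice_rack between 0.0525 and 0.0685 m), for 0.3 s.
2. the shelf is in place: one end under the lip, the other down flat inside the stop, with no red-lidded tin on it yet (x of top_shelf in the frame of spice_rack between -0.004 and 0.007 m and y of top_shelf in the frame of spice_rack between -0.015 and 0.015 m and z of top_shelf in the frame of spice_rack between 0.119 and 0.127 m and angle between the z axis of top_shelf and the z axis of spice_rack, either way round below 0.03 rad and angle between the x axis of top_shelf and the x axis of spice_rack, either way round below 0.08 rad and z of each of red_1_mid, red_2_mid in the frame of spice_rack below 0.13 m), for 0.3 s.
At the end, for the whole second after the job is handed in: Yellow- and black-capped jars stand upright (0.15 rad) in the bays; the shelf lies flat (0.03 rad) on both cheeks at 123 mm (4 mm), under the lip and inside the stop, within 15 mm of the middle crosswise; red-lidded tins stand upright (0.15 rad) on it (all of step 1 and x of top_shelf in the frame of spice_rack between -0.004 and 0.007 m and y of top_shelf in the frame of spice_rack between -0.015 and 0.015 m and z of top_shelf in the frame of spice_rack between 0.119 and 0.127 m and angle between the z axis of top_shelf and the z axis of spice_rack, either way round below 0.03 rad and angle between the x axis of top_shelf and the x axis of spice_rack, either way round below 0.08 rad and x of red_1_mid in the frame of top_shelf between -0.125 and 0.125 m and y of red_1_mid in the frame of top_shelf between -0.06 and 0.06 m and z of red_1_mid in the frame of top_shelf between 0.02 and 0.034 m and angle between each of red_1_mid, red_2_mid's own z axis and vertical below 0.15 rad and x of red_2_mid in the frame of top_shelf between -0.125 and 0.125 m and y of red_2_mid in the frame of top_shelf between -0.06 and 0.06 m and z of red_2_mid in the frame of top_shelf between 0.02 and 0.034 m); the robot touches nothing.
It fails at once if the shelf is knocked or pressed against the rack with more than 25 N (contact force between top_shelf and spice_rack above 25 N).
It fails at once if the mug is moved more than 3 cm (distance of mug from where it was at the start of the episode above 0.03 m).
It fails at once if the food can is moved more than 3 cm (distance of food_tin from where it was at the start of the episode above 0.03 m).
Of black_1, black_2, black_3, black_4 only 1 to 1 are there at a start; the rules pass over those that are not, and their reading is None.
Of yellow_1, yellow_2, yellow_3 only 2 to 3 are there at a start; the rules pass over those that are not, and their reading is None.
At some moment in a run one of red_1, red_2 may be knocked a few centimetres aside while the robot is not near it.
It also fails if it takes over 208 s, if anything falls off the work surface, if the arm or the gripper's body presses on something with over 40 N, if the wrist force passes 120 N, or if a joint passes its speed limit or range.

## Robot

A 6-joint arm with a two-finger parallel gripper is mounted at the origin on a cart in front of the work surface, level with it; the furniture and walls round the work are solid. World frame = base frame: x ahead of the robot, y to its left, z up, the work surface at z = 0. Lengths are in mm, angles in rad, forces in N, time in s.
With the tool pointing down it reaches from about 300 to 775 mm from the base axis. Payload 14.6 kg.
Tool frame: the origin (TCP) lies at the centre of the arm's flange, where the gripper is bolted on; the fingertips stand 199 mm ahead of it and the grasp point (between the pads) lies 180 mm ahead of it; z points along the fingers, y is the line along which they close (so a half turn about z gives the same grasp; the last joint's range is limited). The gripper opens to 94 mm and grips with 3 to 60 N. Pads are 16 mm wide; open, the fingers measure 119 mm over their backs; the gripper's body (75 mm by 177 mm) begins 78 mm behind the grasp point.
Start: joints at [-1.364, 0.3, 1.521, -0, 1.321, -0.067], TCP at [148.709, -529.506, 404.646] pointing down, gripper open.
Joint ranges: [-3.03, 3.03], [-0.79, 2.21], [0.23, 2.52], [-1.04, 4.18], [0, 3.07], [-2.55, 2.55]. Speed limits (rad/s): [2.22, 2.22, 2.57, 3.14, 3.14, 3.14].

## Interface

Orientations are given as [roll, pitch, yaw] about the fixed x, y, z axes, in that order (R = Rz(yaw) Ry(pitch) Rx(roll)).
In Python, from cell import manip, optics, workorder gives the robot as it stands.
- The arm moves only by the tool step_arm, never from a script. Its argument "increments" is a list that holds one entry, the list of rows, each a list of 7 numbers: the turn, a rotation vector about the tool's x, y, z as a fraction of full scale, then the shift along the tool's x, y, z as a fraction of full scale, then the closure, from -1 (fully open) to 1 (shut). In form: [[[wx, wy, wz, tx, ty, tz, fingers], ...]]. A call has 1 to 5 rows; each row shifts and turns the commanded pose from where the row before left it, along the tool's axes as they then stand; what a row does not reach is not made up. Full scale, the value 1, is 40 mm for a shift and 45 degrees for a turn. A row lasts 1/10 s, in which the tool goes at most 50 mm and 8.59 degrees, less where a joint would pass 70% of its speed; a pose out of reach is approached as far as the arm can. A call with a number of a shift or a turn outside -1 to 1 is refused whole. A call with a gripper value outside its range is refused whole. The fingers move at their own pace and stop on an object; "newtons" is the grip in N (left out, the last holds). Time passes only in rows, so rows that do not move let the fingers close. It gives the time, the measured TCP pose, the force, the opening and the grip force at its end, in the units of the state.
- manip.read_state(): the state, without advancing time (a new reading comes with each control period).
- optics.camera(name): name is "side" or "top" or "wrist"; returns a dict with "frame" (420x560x3 uint8, red, green, blue), "range_z" (420x560 float32, mm along the optical axis (not along the pixel's ray), 0 where there is no reading), "mtx" (3x3 intrinsics, pixels), "cam_to_world" (4x4, takes a point from camera to world coordinates). Camera axes: x right, y down, z forward; pixel columns grow to the right and rows downward; lengths in mm; the calibration is good to about 2 mm. A picture is of the moment at which its call begins.
- workorder.sign_off(): hands the job in; it is judged then, once.
The state is a dict: "clock": time; "joints": joint angles; "qd": joint speeds; "effort": joint torques, N m; "eef_pos": TCP position; "eef_rot": TCP orientation; "wrist_force": force on the tool from outside, world axes, zero at the start; "moment": the same for the moment, N m; "finger_gap": finger opening in mm; "finger_force": force on a finger pad.
Only numpy, scipy, OpenCV 4.12 (cv2) and the standard library are available. Lean on these libraries where they do the work, as an engineer would, in place of code of your own. Each camera call takes 0.05 s, during which the arm holds its last target. There are 200 camera calls.

## Working session

There is one attempt and no reset: what is moved stays moved. The work goes in short steps, Python scripts to look and compute and a tool call to move; the robot and the scene stay as the last step left them, time stands still between calls to the robot, and variables do not carry over. Pictures are saved under pics/ and viewed, at most 14 in all, crops included, and the job is handed in when it is done.

Besides the shell and the picture viewer there is one more tool, called after "Request:" by a JSON object that holds its "fn" and its "kwargs". step_arm: Moves the arm, as the interface text tells. Its arguments: {"type":"object","properties":{"increments":{"type":"array","items":{"type":"array","items":{"type":"array","items":{"type":"number"}}}},"newtons":{"type":"number"}},"required":["increments"]}

```bash
mkdir -p pics; ls; cat > h.py <<'E'
import numpy as np, cv2
from cell import manip, optics, workorder
from scipy.spatial.transform import Rotation as R
def snap(name,fn=None):
    c=optics.camera(name)
    if fn: cv2.imwrite('pics/'+fn,c['frame'][:,:,::-1])
    return c
def cloud(c):
    z=c['range_z'];K=c['mtx'];v,u=np.mgrid[:z.shape[0],:z.shape[1]]
    p=np.stack([(u-K[0,2])/K[0,0]*z,(v-K[1,2])/K[1,1]*z,z],-1)
    T=c['cam_to_world'];w=p@T[:3,:3].T+T[:3,3]; w[z==0]=np.nan
    return w
E
python3 - <<'E'
from h import *
np.set_printoptions(precision=1,suppress=True)
for n in('top','side'):
    c=snap(n,n+'1.png'); w=cloud(c); np.save(n+'.npy',w); print(n,c['cam_to_world'],c['mtx'])
print(manip.read_state())
E
```

```text
pics
top [[   0.    -1.     0.2  186.7]
 [  -1.    -0.     0.   -22.5]
 [   0.    -0.2   -1.  1657.3]
 [   0.     0.     0.     1. ]] [[540.9   0.  285.6]
 [  0.  540.9 213.7]
 [  0.    0.    1. ]]
side [[ -0.9  -0.3   0.3 136.3]
 [ -0.4   0.6  -0.7 966.1]
 [  0.   -0.8  -0.6 928.7]
 [  0.    0.    0.    1. ]] [[423.1   0.  284.8]
 [  0.  423.1 213.1]
 [  0.    0.    1. ]]
{'clock': 0.1, 'joints': array([-1.4,  0.3,  1.5,  0. ,  1.3, -0.1]), 'qd': array([-0., -0.,  0.,  0., -0.,  0.]), 'effort': array([ -0. , -53.3, -35.3,   0.1,   0. ,  -0. ]), 'eef_pos': array([ 148.7, -529.5,  404.2]), 'eef_rot': array([-3.1, -0. ,  0.3]), 'wrist_force': array([-0.3, -0.4, -0.2]), 'moment': array([0., 0., 0.]), 'finger_force': 0.0, 'finger_gap': 94.0182734311687}
```

View pics/top1.png

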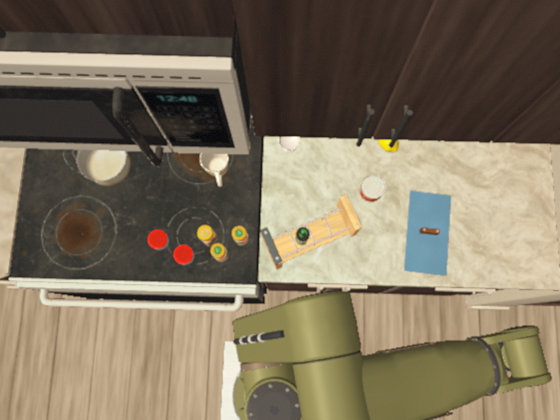

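View pics/side1.png

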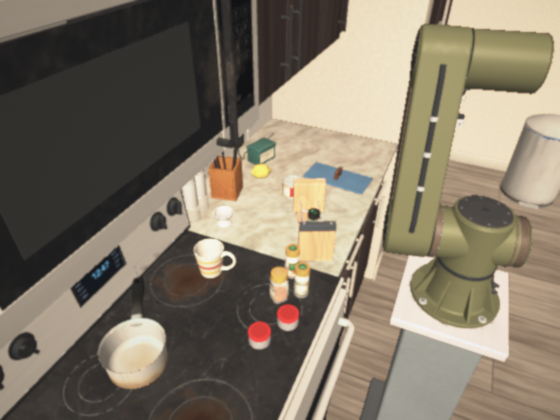

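```bash
cat > m.py <<'E'
from h import *
np.set_printoptions(precision=1,suppress=True)
def blobs(w,img,roi,zmin,zmax,amin=15):
    r0,r1,c0,c1=roi; m=np.zeros(w.shape[:2],np.uint8)
    m[r0:r1,c0:c1]=((w[...,2]>zmin)&(w[...,2]<zmax))[r0:r1,c0:c1]
    n,l,s,ce=cv2.connectedComponentsWithStats(m,connectivity=4)
    for i in range(1,n):
        if s[i,4]<amin: continue
        q=w[l==i]; mm=(q.min(0)+q.max(0))/2
        (cx,cy),r=cv2.minEnclosingCircle(q[:,:2].astype(np.float32))
        print(ce[i],s[i,4],'mean',q.mean(0),'mid',mm,'circ',cx,cy,r,'col',img[l==i].mean(0))
E
python3 - <<'E'
from m import *
c=snap('top'); w=cloud(c); f=c['frame']
print('jars');blobs(w,f,(215,270,195,255),92,125)
print('tins');blobs(w,f,(220,275,140,200),34,55)
print('black');blobs(w,f,(220,250,288,320),95,120)
print('lip');blobs(w,f,(210,275,255,285),134,155)
print('cheek');blobs(w,f,(190,250,330,365),115,140)
# shelf
m=(w[...,2]>2)&(w[...,2]<14); m[:,:400]=0; m[:,460:]=0; m[:180]=0;m[285:]=0
q=w[m]; print('shelf',cv2.minAreaRect(q[:,:2].astype(np.float32)),q.mean(0),m.sum())
m=(w[...,2]>25)&(w[...,2]<60); m[:,:415]=0; m[:,445:]=0; m[:220]=0;m[245:]=0
q=w[m]; print('bar',cv2.minAreaRect(q[:,:2].astype(np.float32)),q.mean(0),m.sum())
for n,(zl,zh,a,b) in {'lip':(134,155,255,285),'cheek':(115,129,325,365)}.items():
    m=(w[...,2]>zl)&(w[...,2]<zh); m[:,:a]=0;m[:,b:]=0;m[:190]=0;m[280:]=0
    q=w[m]; print(n,cv2.minAreaRect(q[:,:2].astype(np.float32)),q.mean(0),m.sum())
for p in [(150,210),(180,370),(260,380),(250,235)]: print(p,w[p[0],p[1]])
E
```

```text
jars
[204.7 232.5] 186 mean [457.5 221.3 104.3] mid [458.4 222.4 102.5] circ 458.2848815917969 221.74368286132812 22.528724670410156 col [223.6 187.5  68. ]
[238.6 232.9] 167 mean [458.4 121.8 108.6] mid [459.  122.6 105.4] circ 458.89862060546875 122.85382843017578 21.38691520690918 col [184.5 168.2  63.7]
[217.5 250.2] 169 mean [405.8 180.4 109.2] mid [406.8 180.  105.5] circ 406.3800354003906 181.02154541015625 20.843875885009766 col [182.8 167.5  63.3]
tins
[157.1 238.6] 273 mean [445.2 373.2  44.5] mid [445.9 373.8  44. ] circ 446.0516052246094 373.9539794921875 28.628828048706055 col [225.3  43.9  23.9]
[182.9 253.9] 286 mean [401.  292.1  43.9] mid [401.6 292.5  43.9] circ 402.4089660644531 292.742431640625 29.08263397216797 col [225.2  45.3  25.6]
black
[302.3 233.7] 161 mean [460.7 -63.1 111.6] mid [461.3 -63.8 108.1] circ 461.5713195800781 -63.38583755493164 20.549711227416992 col [80.7 94.9 61.8]
lip
[270.7 245.2] 315 mean [419.8  26.5 142.9] mid [419.3  27.3 143.2] circ 419.0625915527344 30.175434112548828 55.2742919921875 col [128.1 126.3 113.1]
cheek
[350.5 211.7] 291 mean [ 527.1 -201.   125. ] mid [ 528.9 -200.9  127.4] circ 529.0286865234375 -201.83529663085938 55.36164093017578 col [239.3 202.7 136.5]
shelf ((499.5499572753906, -461.7862548828125), (187.79510498046875, 337.1711730957031), 88.95278930664062) [ 496.4 -455.4    6.8] 3653
bar ((495.6507263183594, -453.5296630859375), (57.33786392211914, 15.436579704284668), 85.58033752441406) [ 495.1 -452.    39.3] 105
lip ((420.7702941894531, 26.58884048461914), (110.17654418945312, 23.109357833862305), 25.924819946289062) [419.8  26.5 142.9] 315
cheek ((528.2315673828125, -200.11761474609375), (110.67731475830078, 21.3814697265625), 24.281530380249023) [ 524.7 -199.9  122.7] 223
(150, 210) [582.5 161.1 482.6]
(180, 370) [ 641.9 -267.8   61.9]
(260, 380) [ 404.9 -306.7    1. ]
(250, 235) [423.3 140.5   1.5]
```

```bash
cat > p.py <<'E'
from h import *
def rot(yaw,tilt=0,ax='x'):  # tool-down, tilt about tool axis
    return R.from_euler('z',yaw,degrees=True)*R.from_euler('x',180,degrees=True)*R.from_euler(ax,tilt,degrees=True)
def plan(wps,step=38):
    """wps: (grasp x,y,z, yaw deg, tilt deg about tool x, closure[, step mm | hold rows if same pose])"""
    s=manip.read_state(); p=np.array(s['eef_pos']); r=R.from_euler('xyz',s['eef_rot'])
    rows=[]
    for wp in wps:
        x,y,z,yaw,t,cl=wp[:6]; st=wp[6] if len(wp)>6 else step
        rt=rot(yaw,t); pt=np.array([x,y,z])-rt.apply([0,0,180])
        g0=p+r.apply([0,0,180]); dv=(r.inv()*rt).as_rotvec()
        n=max(1,int(np.ceil(np.linalg.norm(pt-p)/st)),int(np.ceil(np.degrees(np.linalg.norm(dv))/8.2)))
        r0=r
        for i in range(1,n+1):
            ri=r0*R.from_rotvec(dv*i/n); gi=g0+(np.array([x,y,z])-g0)*i/n; pi=gi-ri.apply([0,0,180])
            w=np.round(np.degrees((r.inv()*ri).as_rotvec())/45,2 if abs(t)<.01 else 3); d=np.round(r.inv().apply(pi-p)/40,2)
            p=p+r.apply(d*40); r=r*R.from_rotvec(np.radians(w*45))
            rows.append([*w,*d,cl])
    for i in range(0,len(rows),5): print(str([[[(float(v)+0 if v else 0) for v in q] for q in rows[i:i+5]]]).replace(' ','').replace('.0,',',').replace('.0]',']'))
def st():
    s=manip.read_state(); r=R.from_euler('xyz',s['eef_rot'])
    print('t',round(s['clock'],2),'g',np.round(s['eef_pos']+r.apply([0,0,180]),1),'rpy',np.round(np.degrees(s['eef_rot']),2),'q',np.round(s['joints'],2),'F',np.round(s['wrist_force'],1),'gap',round(s['finger_gap'],1),round(s['finger_force'],1))
E
python3 - <<'E'
from p import *
st()
plan([(300,-330,250,60,0,-1),(459,123,190,115.4,0,-1)])
E
```

```text
t 0.15 g [ 148.7 -529.3  224.2] rpy [-179.95   -0.     15.69] q [-1.36  0.3   1.52 -0.    1.32 -0.07] F [ 0.2 -0.5  0.2] gap 94.1 0.0
[[[0,0,-0.14,0.71,-0.54,-0.09,-1],[0,0,-0.14,0.77,-0.46,-0.09,-1],[0,0,-0.14,0.81,-0.37,-0.09,-1],[0,0,-0.14,0.85,-0.28,-0.1,-1],[0,0,-0.14,0.88,-0.18,-0.09,-1]]]
[[[0,0,-0.14,0.89,-0.09,-0.09,-1],[0,0,-0.14,0.89,0.01,-0.09,-1],[0,0,-0.1,0.91,-0.17,0.12,-1],[0,0,-0.09,0.91,-0.11,0.11,-1],[0,0,-0.1,0.93,-0.03,0.12,-1]]]
[[[0,0,-0.09,0.92,0.03,0.11,-1],[0,0,-0.1,0.92,0.1,0.12,-1],[0,0,-0.09,0.91,0.17,0.12,-1],[0,0,-0.1,0.89,0.24,0.11,-1],[0,0,-0.09,0.87,0.3,0.12,-1]]]
[[[0,0,-0.1,0.85,0.37,0.11,-1],[0,0,-0.09,0.81,0.43,0.12,-1],[0,0,-0.1,0.79,0.49,0.12,-1],[0,0,-0.09,0.74,0.55,0.11,-1],[0,0,-0.1,0.71,0.59,0.12,-1]]]
```

Request:
{"fn": "step_arm", "kwargs": {"increments": [[[0,0,-0.14,0.71,-0.54,-0.09,-1],[0,0,-0.14,0.77,-0.46,-0.09,-1],[0,0,-0.14,0.81,-0.37,-0.09,-1],[0,0,-0.14,0.85,-0.28,-0.1,-1],[0,0,-0.14,0.88,-0.18,-0.09,-1]]]}}

```text
clock: 0.65
eef_pos: [257.5, -385.8, 423.1]
eef_rot: [-3.141, -0.0, 0.828]
wrist_force: [0.4, -0.6, 0.4]
finger_gap: 94.1
finger_force: 0.0
```

Request:
{"fn": "step_arm", "kwargs": {"increments": [[[0,0,-0.14,0.89,-0.09,-0.09,-1],[0,0,-0.14,0.89,0.01,-0.09,-1],[0,0,-0.1,0.91,-0.17,0.12,-1],[0,0,-0.09,0.91,-0.11,0.11,-1],[0,0,-0.1,0.93,-0.03,0.12,-1]]]}}

```text
clock: 1.15
eef_pos: [337.0, -224.1, 416.0]
eef_rot: [3.142, -0.0, 1.274]
wrist_force: [0.3, -1.0, 0.3]
finger_gap: 93.9
finger_force: 0.0
```

Request:
{"fn": "step_arm", "kwargs": {"increments": [[[0,0,-0.09,0.92,0.03,0.11,-1],[0,0,-0.1,0.92,0.1,0.12,-1],[0,0,-0.09,0.91,0.17,0.12,-1],[0,0,-0.1,0.89,0.24,0.11,-1],[0,0,-0.09,0.87,0.3,0.12,-1]]]}}

```text
clock: 1.65
eef_pos: [397.9, -49.7, 392.9]
eef_rot: [3.141, 0.0, 1.644]
wrist_force: [1.1, -1.1, 0.8]
finger_gap: 93.9
finger_force: 0.0
```

Request:
{"fn": "step_arm", "kwargs": {"increments": [[[0,0,-0.1,0.85,0.37,0.11,-1],[0,0,-0.09,0.81,0.43,0.12,-1],[0,0,-0.1,0.79,0.49,0.12,-1],[0,0,-0.09,0.74,0.55,0.11,-1],[0,0,-0.1,0.71,0.59,0.12,-1]]]}}

```text
clock: 2.15
eef_pos: [459.0, 124.7, 369.6]
eef_rot: [-3.141, -0.0, 2.02]
wrist_force: [0.3, 0.1, 0.1]
finger_gap: 93.9
finger_force: 0.0
```

```bash
python3 - <<'E'
from m import *
from p import *
st()
c=snap('wrist','w1.png'); w=cloud(c)
print(c['cam_to_world'])
blobs(w,c['frame'],(0,420,0,560),95,125,200)
plan([(459,123,84,115.4,0,-1),(459,123,84,115.4,0,0.3),(459,123,84,115.4,0,0.3)])
E
```

```text
t 2.15 g [459.  124.7 189.6] rpy [-180.    -0.   115.8] q [ 0.2  0.2  1.8 -0.   1.2 -0.3] F [0.3 0.1 0.1] gap 93.9 0.0
[[  0.9   0.4   0.1 420.8]
 [  0.4  -0.9  -0.3 201.2]
 [ -0.    0.3  -1.  348.8]
 [  0.    0.    0.    1. ]]
[330.1 102.5] 2797 mean [455.1 222.3 103.6] mid [455.7 222.  100.8] circ 455.61370849609375 222.16033935546875 22.05842399597168 col [232.2 198.2  85.8]
[244.6 122.6] 2431 mean [404.1 181.8 108.7] mid [404.2 181.3 103.5] circ 404.0727233886719 181.2353973388672 20.698823928833008 col [186.1 169.1  75.4]
[274.1 217.3] 2006 mean [456.2 124.2 108.1] mid [456.6 122.5 103.3] circ 456.752197265625 122.50640869140625 20.64008903503418 col [197.5 181.   87.8]
[510.1 236.5] 212 mean [650.4 193.5  96. ] mid [657.2 195.2  96.5] circ 657.49853515625 195.2852783203125 28.5101261138916 col [194.5 179.8 149.6]
[132.6 284.4] 411 mean [372.8  17.3 110.8] mid [372.4  17.3 110. ] circ 372.4384460449219 17.435575485229492 10.404650688171387 col [205.9 168.1 114.6]
[221.1 285.6] 1156 mean [441.7  49.4 110.9] mid [444.2  49.7 110. ] circ 444.1029052734375 41.02893829345703 26.775211334228516 col [199.6 159.8 106.9]
[194.7 383. ] 1353 mean [460.3 -59.7 110.7] mid [459.9 -62.9 104.7] circ 460.3547058105469 -63.042198181152344 21.09282875061035 col [ 92.8 100.5  71.2]
[[[0,0,0.01,-0.03,-0.02,0.87,-1],[0,0,0,-0.04,-0.03,0.88,-1],[0,0,0.01,-0.03,-0.02,0.87,-1],[0,0,0,0,0,0,0.3],[0,0,0,0,0,0,0.3]]]
```

View pics/w1.png

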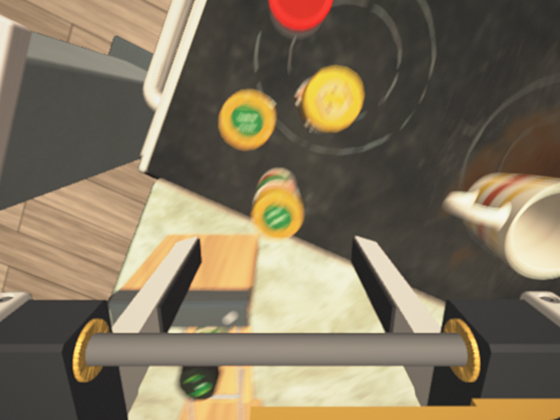

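Request:
{"fn": "step_arm", "kwargs": {"increments": [[[0,0,0.01,-0.05,-0.04,0.87,-1],[0,0,0,-0.04,-0.04,0.88,-1],[0,0,0.01,-0.03,-0.03,0.87,-1],[0,0,0,0,0,0,1],[0,0,0,0,0,0,1]]], "newtons": 20}}

```text
clock: 2.7
eef_pos: [457.2, 116.9, 265.8]
eef_rot: [-3.141, -0.0, 2.002]
wrist_force: [-0.5, 0.1, 0.9]
finger_gap: 81.2
finger_force: 0.0
```

Request:
{"fn": "step_arm", "kwargs": {"increments": [[[0,0,0,0,0,0,1],[0,0,0,0,0,0,1],[0,0,0,0,0,0,1],[0,0,0,0,0,0,1]]]}}

```text
clock: 3.1
eef_pos: [457.0, 116.9, 265.7]
eef_rot: [3.141, 0.0, 2.002]
wrist_force: [-0.2, -0.3, -0.2]
finger_gap: 49.4
finger_force: 0.0
```

Request:
{"fn": "step_arm", "kwargs": {"increments": [[[0,0,0,0.12,0.06,0,0],[0,0,0,0,0,0,1],[0,0,0,0,0,0,1],[0,0,0,0,0,0,1]]]}}

```text
clock: 3.5
eef_pos: [457.1, 122.3, 265.2]
eef_rot: [3.141, -0.0, 2.002]
wrist_force: [1.2, 2.1, -0.2]
finger_gap: 41.2
finger_force: 20.0
```

```bash
python3 - <<'E'
from p import *
st()
# rack frame
C=np.array([474,-86.8]); a=np.radians(115.4); X=np.array([np.cos(a),np.sin(a)])
b1=C-87*X; print(b1, C-28.8*X, C+87*X)
plan([(457,122,220,115.4,0,1),(*b1,220,115.4,0,1),(*b1,92,115.4,0,1,30)])
E
```

```text
t 3.5 g [457.2 122.4  85.2] rpy [ 1.7998e+02 -1.0000e-02  1.1469e+02] q [ 0.18  0.31  1.87  0.    0.96 -0.25] F [ 1.2  2.1 -0.2] gap 41.2 20.0
[ 511.31735661 -165.39017048] [ 486.35333184 -112.81605643] [436.68264339  -8.20982952]
[[[0,0,0,0,0,-0.84,1],[0,0,-0.01,0,0,-0.85,1],[0,0,0,0,0,-0.84,1],[0,0,-0.01,-0.01,0,-0.84,1],[0,0,0,-0.88,-0.24,0,1]]]
[[[0,0,0,-0.89,-0.23,0,1],[0,0,0,-0.88,-0.24,0,1],[0,0,0,-0.88,-0.23,0,1],[0,0,0,-0.88,-0.24,0,1],[0,0,0,-0.89,-0.23,0,1]]]
[[[0,0,0,-0.88,-0.24,0,1],[0,0,0,-0.88,-0.23,0,1],[0,0,0,0,0,0.64,1],[0,0,0,0,0,0.64,1],[0,0,0,0,0,0.64,1]]]
[[[0,0,0,0,0,0.64,1],[0,0,0,0,0,0.64,1]]]
```

Request:
{"fn": "step_arm", "kwargs": {"increments": [[[0,0,0,0,0,-0.97,1],[0,0,-0.01,0,0,-0.97,1],[0,0,0,0,0,-0.97,1],[0,0,-0.01,-0.01,0,-0.97,1],[0,0,0,-0.88,-0.24,0,1]]]}}

```text
clock: 4.0
eef_pos: [463.6, 87.4, 425.0]
eef_rot: [3.134, 0.002, 2.021]
wrist_force: [0.7, 0.5, -1.8]
finger_gap: 41.3
finger_force: 20.0
```

Request:
{"fn": "step_arm", "kwargs": {"increments": [[[0,0,0,-0.89,-0.23,0,1],[0,0,0,-0.88,-0.24,0,1],[0,0,0,-0.88,-0.23,0,1],[0,0,0,-0.88,-0.24,0,1],[0,0,0,-0.89,-0.23,0,1]]]}}

```text
clock: 4.5
eef_pos: [497.8, -95.3, 420.1]
eef_rot: [-3.141, -0.0, 2.017]
wrist_force: [1.0, 1.2, -1.4]
finger_gap: 40.8
finger_force: 20.0
```

Request:
{"fn": "step_arm", "kwargs": {"increments": [[[0,0,0,-0.88,-0.24,0,1],[0,0,0,-0.88,-0.23,0,1],[0,0,0,0,0,0.7,1],[0,0,0,0,0,0.7,1],[0,0,0,0,0,0.7,1]]]}}

```text
clock: 5.0
eef_pos: [511.1, -165.7, 334.9]
eef_rot: [-3.141, -0.0, 2.017]
wrist_force: [0.3, 0.1, -0.9]
finger_gap: 41.0
finger_force: 20.0
```

```bash
python3 - <<'E'
from p import *
from m import blobs
st()
c=snap('side','s2.png')
c=snap('top','t2.png'); w=cloud(c); f=c['frame']
for n,(zl,zh,a,b) in {'lip':(134,155,255,285)}.items():
    m=(w[...,2]>zl)&(w[...,2]<zh); m[:,:a]=0;m[:,b:]=0;m[:190]=0;m[280:]=0
    q=w[m]; print(n,cv2.minAreaRect(q[:,:2].astype(np.float32)),m.sum())
st()
plan([(511.3,-165.4,90,115.4,0,1,25)])
E
```

```text
t 5.0 g [ 511.  -165.6  154.9] rpy [-180.    -0.   115.5] q [-0.4  0.3  1.6 -0.   1.2 -0.8] F [ 0.3  0.1 -0.9] gap 41.0 20.0
lip ((420.21112060546875, 26.25799560546875), (110.3353042602539, 23.106908798217773), 25.44269561767578) 313
t 5.1 g [ 509.7 -164.8  152.8] rpy [-179.7   -0.3  115.6] q [-0.4  0.3  1.6 -0.   1.2 -0.8] F [ 0.4  0.8 -1.2] gap 40.8 20.0
[[[0,0,0,-0.01,0.01,0.52,1],[0,0,0,0,0,0.53,1],[-0.01,-0.01,0,-0.01,0.01,0.52,1]]]
```

View pics/s2.png

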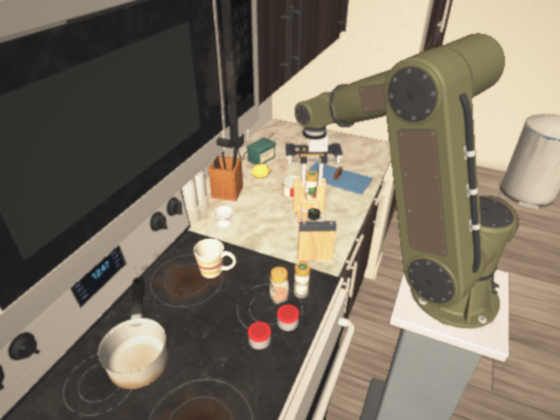

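Request:
{"fn": "step_arm", "kwargs": {"increments": [[[0,0,0,0,0,0.52,1],[0,0,0,0,0,0.52,1],[0,0,0,0,0,0.5,1],[0,0,0,0,0,0,1]]]}}

```text
clock: 5.5
eef_pos: [511.2, -165.3, 273.8]
eef_rot: [-3.14, -0.002, 2.017]
wrist_force: [0.3, 0.7, -0.4]
finger_gap: 41.1
finger_force: 20.0
```

```bash
python3 - <<'E'
from p import *
st()
E
```

```text
t 5.5 g [ 510.7 -165.1   93.8] rpy [-1.7989e+02 -1.2000e-01  1.1559e+02] q [-0.38  0.42  1.69 -0.    1.04 -0.83] F [ 0.3  0.7 -0.4] gap 41.1 20.0
```

Request:
{"fn": "step_arm", "kwargs": {"increments": [[[0,0,0,0,0,0.09,1],[0,0,0,0,0,0,1],[0,0,0,0,0,0,-1],[0,0,0,0,0,0,-1],[0,0,0,0,0,0,-1]]]}}

```text
clock: 6.0
eef_pos: [511.4, -165.4, 271.6]
eef_rot: [3.141, 0.001, 2.017]
wrist_force: [0.1, 0.6, 0.1]
finger_gap: 61.4
finger_force: 0.0
```

Request:
{"fn": "step_arm", "kwargs": {"increments": [[[0,0,0,0,0,0,-1],[0,0,0,0,0,-0.4,-1],[0,0,0,0,0,-0.95,-1],[0,0,0,0,0,-0.95,-1],[0,0,0,0,0,-0.4,-1]]]}}

```text
clock: 6.5
eef_pos: [511.4, -165.3, 382.7]
eef_rot: [3.139, 0.003, 2.017]
wrist_force: [-0.6, -0.0, -0.3]
finger_gap: 94.1
finger_force: 0.0
```

```bash
python3 - <<'E'
from p import *
from m import blobs
st()
plan([(457,222,200,85,0,-1),(457,222,80,85,0,-1)])
E
```

```text
t 6.5 g [ 512.2 -165.6  202.7] rpy [179.8   0.2 115.6] q [-0.4  0.3  1.6 -0.   1.3 -0.8] F [-0.6 -0.  -0.3] gap 94.1 0.0
[[[0,0,0.06,0.85,0.27,0,-1],[0,0,0.06,0.86,0.23,0.01,-1],[0,0,0.07,0.87,0.19,0,-1],[0,0,0.06,0.87,0.14,0.01,-1],[0,0,0.06,0.89,0.09,0,-1]]]
[[[0,0,0.06,0.88,0.06,0,-1],[0,0,0.06,0.89,0.01,0.01,-1],[0,0,0.06,0.89,-0.02,0,-1],[0,0,0.07,0.89,-0.07,0.01,-1],[0,0,0.06,0.88,-0.12,0,-1]]]
[[[0.01,0,0.06,0.87,-0.16,0.01,-1],[0,0,0,0,0,0.75,-1],[0,0,0,0,0.01,0.75,-1],[0,0,0,0.01,0,0.75,-1],[0,0,0,0,0,0.75,-1]]]
```

Request:
{"fn": "step_arm", "kwargs": {"increments": [[[0,0,0.06,0.85,0.27,0,-1],[0,0,0.06,0.86,0.23,0.01,-1],[0,0,0.07,0.87,0.19,0,-1],[0,0,0.06,0.87,0.14,0.01,-1],[0,0,0.06,0.89,0.09,0,-1]]]}}

```text
clock: 7.0
eef_pos: [486.0, 12.2, 378.4]
eef_rot: [3.141, 0.0, 1.772]
wrist_force: [0.5, 0.4, -0.2]
finger_gap: 93.9
finger_force: 0.0
```

Request:
{"fn": "step_arm", "kwargs": {"increments": [[[0,0,0.06,0.88,0.06,0,-1],[0,0,0.06,0.89,0.01,0.01,-1],[0,0,0.06,0.89,-0.02,0,-1],[0,0,0.07,0.89,-0.07,0.01,-1],[0,0,0.06,0.88,-0.12,0,-1]]]}}

```text
clock: 7.5
eef_pos: [461.4, 188.3, 377.6]
eef_rot: [3.141, -0.0, 1.528]
wrist_force: [1.1, 0.5, 0.0]
finger_gap: 94.1
finger_force: 0.0
```

Request:
{"fn": "step_arm", "kwargs": {"increments": [[[0,0,0.06,0.87,-0.16,0.01,-1],[0,0,0,0,0,0.5,-1],[0,0,0,0,0,0,-1]]]}}

```text
clock: 7.8
eef_pos: [456.3, 222.5, 355.2]
eef_rot: [-3.138, 0.002, 1.485]
wrist_force: [-0.6, -0.4, 0.6]
finger_gap: 93.5
finger_force: 0.0
```

```bash
python3 - <<'E'
from p import *
from m import blobs
st()
c=snap('top','t3.png'); w=cloud(c)
blobs(w,c['frame'],(190,265,275,360),98,130)
plan([(457,222,80,85,0,-1)])
E
```

```text
t 7.8 g [455.8 222.2 175.2] rpy [-179.8    0.1   85.1] q [ 0.4  0.2  1.7 -0.   1.2  0.5] F [-0.6 -0.4  0.6] gap 93.5 0.0
[349.6 212.7] 273 mean [ 525.  -198.8  120.5] mid [ 526.7 -199.   114.1] circ 527.7982177734375 -200.37750244140625 55.15921401977539 col [239.3 200.7 133.5]
[337.7 217.4] 164 mean [ 511.5 -165.2  113. ] mid [ 512.6 -164.6  111. ] circ 512.9219360351562 -165.76316833496094 20.854158401489258 col [187.5 171.9  68.8]
[302.4 233.6] 158 mean [460.9 -63.4 112.5] mid [461.6 -63.9 109.9] circ 462.1639099121094 -63.350250244140625 20.884395599365234 col [80.3 95.  61.6]
[[[0,0,0,0,0,0.8,-1],[0,0,0,0,0.01,0.81,-1],[0,0,0,0,0,0.8,-1]]]
```

Request:
{"fn": "step_arm", "kwargs": {"increments": [[[0,0,0,0,0,0.8,-1],[0,0,0,0,0.01,0.8,-1],[0,0,0,0,0,0.75,-1],[0,0,0,0,0,0,1],[0,0,0,0,0,0,1]]]}}

```text
clock: 8.35
eef_pos: [457.9, 221.6, 264.4]
eef_rot: [3.141, -0.0, 1.483]
wrist_force: [0.1, -0.2, 0.8]
finger_gap: 81.3
finger_force: 0.0
```

Request:
{"fn": "step_arm", "kwargs": {"increments": [[[0,0,0,0,0,0,1],[0,0,0,0,0,0,1],[0,0,0,0,0,0,1],[0,0,0,0,0,0,1],[0,0,0,0,0,0,1]]]}}

```text
clock: 8.85
eef_pos: [457.4, 221.9, 263.7]
eef_rot: [3.141, -0.0, 1.483]
wrist_force: [-1.1, -1.6, 6.1]
finger_gap: 49.8
finger_force: 20.0
```

```bash
python3 - <<'E'
from p import *
st()
plan([(457,222,235,85,0,1),(486.2,-112.8,235,115.4,0,1),(486.2,-112.8,125,115.4,0,1,32)])
E
```

```text
t 8.85 g [457.6 222.   83.7] rpy [ 1.7995e+02 -2.0000e-02  8.4990e+01] q [ 0.38  0.38  1.78 -0.    0.99  0.47] F [-1.1 -1.6  6.1] gap 49.8 20.0
[[[0,0,0,0,0,-0.95,1],[0,0,0,0,0,-0.94,1],[0,0,0,0,-0.01,-0.95,1],[0,0,0,0,0,-0.94,1],[0,0,-0.08,-0.92,0.16,0,1]]]
[[[0,0,-0.07,-0.93,0.11,0,1],[0,0,-0.08,-0.93,0.05,0,1],[0,0,-0.07,-0.93,-0.01,0,1],[0,0,-0.08,-0.93,-0.05,0,1],[0,0,-0.07,-0.93,-0.12,0,1]]]
[[[0,0,-0.08,-0.92,-0.16,0,1],[0,0,-0.07,-0.9,-0.23,-0.01,1],[0,0,-0.08,-0.9,-0.27,0,1],[0,0,0,0,0,0.69,1],[0,0,0,0,0,0.69,1]]]
[[[0,0,0,0,0,0.69,1],[0,0,0,0,0,0.68,1]]]
```

Request:
{"fn": "step_arm", "kwargs": {"increments": [[[0,0,0,0,0,0,1],[0,0,0,0,0,0,1]]]}}

```text
clock: 9.05
eef_pos: [457.4, 221.9, 263.6]
eef_rot: [3.141, -0.0, 1.483]
wrist_force: [-0.5, -1.5, 5.9]
finger_gap: 49.6
finger_force: 20.0
```

```bash
python3 - <<'E'
from p import *
st()
c=snap('wrist','w4.png')
d=snap('side'); f=d['frame'][230:330,230:350][:,:,::-1]
a=cv2.resize(f,(480,400),interpolation=cv2.INTER_CUBIC)
b=cv2.resize(c['frame'][:,:,::-1],(320,240))
o=np.zeros((400,800,3),np.uint8);o[:,:480]=a;o[:240,480:]=b
cv2.imwrite('pics/c4.png',o)
E
```

```text
t 9.05 g [457.6 222.   83.6] rpy [ 1.7995e+02 -2.0000e-02  8.4990e+01] q [0.38 0.38 1.78 0.   0.99 0.47] F [-0.5 -1.5  5.9] gap 49.6 20.0
```

View pics/c4.png

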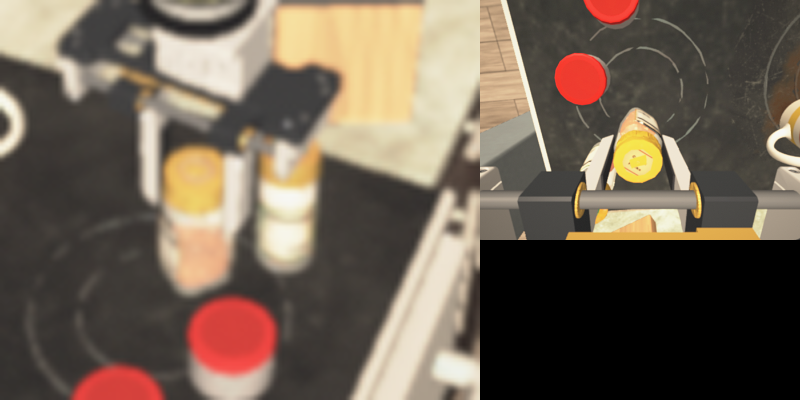

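Request:
{"fn": "step_arm", "kwargs": {"increments": [[[0,0,0,0,0,0,-1],[0,0,0,0,0,0,-1],[0,0,0,0,0,0,-1],[0,0,0,0,0,0,-1],[0,0,0,0,0,0,-1]]]}}

```text
clock: 9.65
eef_pos: [457.3, 221.9, 263.0]
eef_rot: [-3.141, 0.0, 1.483]
wrist_force: [0.4, 0.0, 0.7]
finger_gap: 86.5
finger_force: 0.0
```

Request:
{"fn": "step_arm", "kwargs": {"increments": [[[0,0,0,0,0,-0.8,-1],[0,0,0,0,0,-0.8,-1],[0,0,0,0,0,-0.8,-1],[0,0,0,0,0,0,-1]]]}}

```text
clock: 10.05
eef_pos: [457.6, 222.0, 363.0]
eef_rot: [3.136, -0.003, 1.483]
wrist_force: [-0.2, -0.1, -0.2]
finger_gap: 94.1
finger_force: 0.0
```

```bash
python3 - <<'E'
from p import *
from m import blobs
st()
c=snap('wrist','w5.png'); w=cloud(c)
blobs(w,c['frame'],(0,420,0,560),90,125,400)
E
```

```text
t 10.05 g [458.7 222.5 183. ] rpy [179.7  -0.2  85. ] q [0.4 0.2 1.7 0.  1.2 0.5] F [-0.2 -0.1 -0.2] gap 94.1 0.0
[520.8 207.4] 1069 mean [661.4 210.1  94.3] mid [671.6 210.3  94. ] circ 684.0263061523438 209.82716369628906 43.15231704711914 col [227.9 218.4 188.6]
[273.5 215.6] 2357 mean [455.9 224.8 102.8] mid [456.  222.8  98.1] circ 455.83367919921875 222.87106323242188 22.49539566040039 col [238.3 202.7  82.6]
[219.1 267.5] 1980 mean [406.8 184.7 106.7] mid [404.7 182.  100.6] circ 403.9412841796875 181.93875122070312 20.95128059387207 col [186.2 166.5  70. ]
[261.1 397.1] 2469 mean [427.   42.2 105.4] mid [417.4  36.  107.5] circ 417.16009521484375 28.053762435913086 55.75040817260742 col [220.9 168.4 105. ]
```

View pics/w5.png

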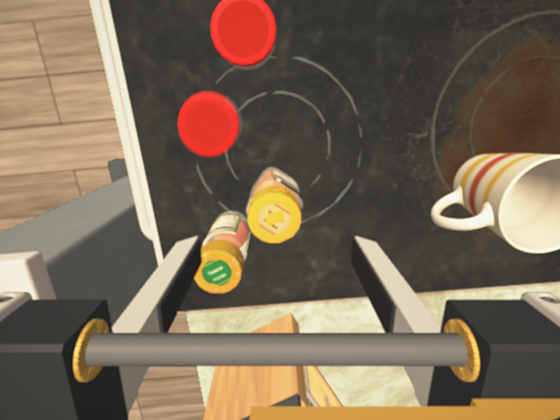

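```bash
python3 - <<'E'
from p import *
st()
plan([(456.2,222.5,150,70,0,-1),(456.2,222.5,75.5,70,0,-1)])
E
```

```text
t 10.1 g [457.9 222.1 180.6] rpy [ 1.7982e+02 -9.0000e-02  8.4990e+01] q [ 0.38  0.25  1.69 -0.    1.2   0.47] F [-0.2 -0.4 -0.7] gap 93.8 0.0
[[[0,0,0.17,0.01,-0.02,0.38,-1],[0,0,0.16,0,-0.01,0.39,-1],[0,0,0,0,0,0.93,-1],[0,0,0,-0.01,-0.01,0.93,-1]]]
```

Request:
{"fn": "step_arm", "kwargs": {"increments": [[[0,0,0.17,0.01,-0.02,0.38,-1],[0,0,0.16,0,-0.01,0.39,-1],[0,0,0,0,0,0.93,-1],[0,0,0,-0.01,-0.01,0.93,-1],[0,0,0,0,0,0,0]]]}}

```text
clock: 10.6
eef_pos: [454.3, 221.6, 248.9]
eef_rot: [-3.135, 0.006, 1.224]
wrist_force: [0.2, -0.0, 0.3]
finger_gap: 89.5
finger_force: 0.0
```

Request:
{"fn": "step_arm", "kwargs": {"increments": [[[0,0,0,0,0,0,0],[0,0,0,0,0,0,0],[0,0,0,0,0,0,0],[0,0,0,0,0,0,0]]]}}

```text
clock: 11.0
eef_pos: [455.8, 222.3, 254.9]
eef_rot: [3.14, -0.001, 1.224]
wrist_force: [-0.2, 0.1, 0.9]
finger_gap: 57.4
finger_force: 0.0
```

Request:
{"fn": "step_arm", "kwargs": {"increments": [[[0,0,0,0,0,0,1],[0,0,0,0,0,0,1],[0,0,0,0,0,0,1]]]}}

```text
clock: 11.3
eef_pos: [455.8, 222.2, 254.4]
eef_rot: [3.141, -0.001, 1.224]
wrist_force: [0.7, -0.1, 5.8]
finger_gap: 48.0
finger_force: 20.0
```

```bash
python3 - <<'E'
from p import *
st()
plan([(456.2,222.5,235,70,0,1),(486.2,-112.8,235,115.4,0,1),(486.2,-112.8,150,115.4,0,1,32)])
E
```

```text
t 11.3 g [456.  222.3  74.4] rpy [ 1.7995e+02 -4.0000e-02  7.0140e+01] q [ 0.38  0.39  1.79 -0.    0.97  0.73] F [ 0.7 -0.1  5.8] gap 48.0 20.0
[[[0,0,0,0,0,-0.8,1],[0,0,0,0,0,-0.81,1],[0,0,0,0.01,0.01,-0.8,1],[0,0,0,0,0,-0.8,1],[0,0,0,0,0,-0.81,1]]]
[[[0,0,-0.11,-0.85,0.39,0,1],[0,0,-0.11,-0.88,0.33,0,1],[0,0,-0.12,-0.9,0.24,0,1],[0,0,-0.11,-0.92,0.16,0,1],[0,0,-0.11,-0.93,0.07,0,1]]]
[[[0,0,-0.11,-0.94,0,0,1],[0,0,-0.11,-0.93,-0.08,0,1],[0,0,-0.11,-0.92,-0.17,0,1],[0,0,-0.12,-0.9,-0.24,0,1],[0,0,0,0,0,0.71,1]]]
[[[0,0,0,0,0,0.71,1],[0,0,0,0,0,0.71,1]]]
```

Request:
{"fn": "step_arm", "kwargs": {"increments": [[[0,0,0,0,0,-0.1,1],[0,0,0,0,0,-0.8,1],[0,0,0,0,0,-0.8,1],[0,0,0,0,0,0,1]]]}}

```text
clock: 11.7
eef_pos: [456.0, 222.4, 325.6]
eef_rot: [3.137, -0.004, 1.224]
wrist_force: [-0.0, -0.0, -1.6]
finger_gap: 47.9
finger_force: 20.0
```

```bash
python3 - <<'E'
from p import *
st()
c=snap('wrist','w6.png');w=cloud(c)
d=snap('side'); f=d['frame'][200:325,230:380][:,:,::-1]
a=cv2.resize(f,(480,400),interpolation=cv2.INTER_CUBIC)
b=cv2.resize(c['frame'][:,:,::-1],(320,240))
o=np.zeros((400,800,3),np.uint8);o[:,:480]=a;o[:240,480:]=b
cv2.imwrite('pics/c6.png',o)
# cap plane normal
q=w[150:260,220:340].reshape(-1,3); q=q[(q[:,2]>100)&(np.hypot(q[:,0]-456,q[:,1]-222)<17)]
q=q[q[:,2]>np.percentile(q[:,2],60)-8]
u,s,v=np.linalg.svd(q-q.mean(0)); print(len(q),q.mean(0),s,v[2])
E
```

```text
t 11.7 g [457.  222.8 145.6] rpy [179.75  -0.22  70.14] q [0.38 0.29 1.73 0.   1.12 0.73] F [-0.  -0.  -1.6] gap 47.9 20.0Traceback (most recent call last):
  File "<stdin>", line 11, in <module>
    return _quantile_unchecked(
        a, q, axis, out, overwrite_input, method, keepdims, weights)
    return _ureduce(a,
                    func=_quantile_ureduce_func,
    ...<5 lines>...
                    overwrite_input=overwrite_input,
                    method=method)
    r = func(a, **kwargs)
    result = _quantile(arr,
                       quantiles=q,
    ...<2 lines>...
                       out=out,
                       weights=wgt)
    slices_having_nans = np.isnan(arr[-1, ...])
                                  ~~~^^^^^^^^^
IndexError: index -1 is out of bounds for axis 0 with size 0
```

View pics/c6.png

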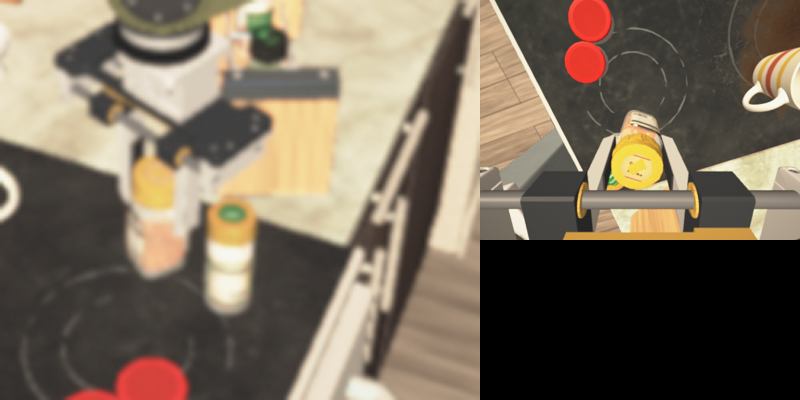

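```bash
cat > tilt.py <<'E'
from p import *
np.set_printoptions(precision=3,suppress=True)
def tilt():
    c=snap('wrist');w=cloud(c);f=c['frame'].astype(int)
    m=(f[...,0]>150)&(f[...,2]<130)&(f[...,1]>110)&np.isfinite(w[...,2]); m[:180]=0;m[340:]=0;m[:,200:202]=0
    s=manip.read_state();r=R.from_euler('xyz',s['eef_rot']);g=s['eef_pos']+r.apply([0,0,180])
    m&=np.hypot(w[...,0]-g[0],w[...,1]-g[1])<25; m&=w[...,2]>g[2]+5
    q=w[m];z0=np.percentile(q[:,2],50)
    for k in range(6):
        u,sv,v=np.linalg.svd(q-q.mean(0),full_matrices=False);n=v[2]*np.sign(v[2][2]);d=(q-q.mean(0))@n
        q=q[np.abs(d)<max(1.0,1.2*d.std())]
    print('n',len(q),'c',q.mean(0),'normal world',n,'in tool',r.inv().apply(n),'sv',sv/np.sqrt(len(q)))
if __name__=='__main__': st(); tilt()
E
python3 tilt.py
```

```text
t 11.8 g [455.6 222.2 141.9] rpy [179.98  -0.02  70.14] q [0.38 0.29 1.74 0.   1.11 0.73] F [-0.   0.6 -1.1] gap 47.5 20.0
n 3706 c [453.454 223.848 171.331] normal world [-0.014  0.024  1.   ] in tool [ 0.017 -0.022 -1.   ] sv [11.656 11.172  0.468]
```

```bash
python3 - <<'E'
from p import *
st()
plan([(456.2,222.5,235,70,0,1),(485.8,-112.8,235,115.4,0,1),(485.8,-112.8,135,115.4,0,1,33)])
E
```

```text
t 11.85 g [455.2 222.  141.1] rpy [-1.7995e+02  4.0000e-02  7.0140e+01] q [ 0.38  0.29  1.74 -0.    1.11  0.73] F [-0.2  0.4 -1.8] gap 47.5 20.0
[[[0,0,0,0,0,-0.78,1],[0,0,0,0.01,0.01,-0.79,1],[0,0,0,0,0,-0.78,1],[0,0,-0.11,-0.85,0.39,0,1],[0,0,-0.11,-0.88,0.32,0,1]]]
[[[0,0,-0.12,-0.9,0.25,0,1],[0,0,-0.11,-0.92,0.15,0,1],[0,0,-0.11,-0.93,0.08,0,1],[0,0,-0.11,-0.94,0,0,1],[0,0,-0.11,-0.93,-0.09,0,1]]]
[[[0,0,-0.11,-0.92,-0.16,0,1],[0,0,-0.12,-0.9,-0.25,0.01,1],[0,0,0,0,0,0.62,1],[0,0,0,0,0,0.63,1],[0,0,0,0,0,0.62,1]]]
[[[0,0,0,0,0.01,0.63,1]]]
```

Request:
{"fn": "step_arm", "kwargs": {"increments": [[[0,0,0,0,0,-0.79,1],[0,0,0,0.01,0.01,-0.79,1],[0,0,0,0,0,-0.79,1],[0,0,-0.11,-0.85,0.39,0,1],[0,0,-0.11,-0.88,0.32,0,1]]]}}

```text
clock: 12.35
eef_pos: [462.4, 147.4, 415.9]
eef_rot: [-3.141, 0.0, 1.402]
wrist_force: [0.6, -0.3, -1.9]
finger_gap: 47.6
finger_force: 20.0
```

Request:
{"fn": "step_arm", "kwargs": {"increments": [[[0,0,-0.12,-0.9,0.25,0,1],[0,0,-0.11,-0.92,0.15,0,1],[0,0,-0.11,-0.93,0.08,0,1],[0,0,-0.11,-0.94,0,0,1],[0,0,-0.11,-0.93,-0.09,0,1]]]}}

```text
clock: 12.85
eef_pos: [479.2, -39.9, 415.3]
eef_rot: [-3.139, -0.001, 1.84]
wrist_force: [0.2, -0.2, -0.4]
finger_gap: 47.5
finger_force: 20.0
```

Request:
{"fn": "step_arm", "kwargs": {"increments": [[[0,0,-0.11,-0.92,-0.16,0,1],[0,0,-0.12,-0.9,-0.25,0.01,1],[0,0,0,0,0,0.6,1],[0,0,0,0,0,0.6,1],[0,0,0,0,0,0.6,1]]]}}

```text
clock: 13.35
eef_pos: [485.6, -113.1, 341.9]
eef_rot: [-3.14, -0.002, 2.017]
wrist_force: [0.4, -0.1, -1.4]
finger_gap: 47.5
finger_force: 20.0
```

Request:
{"fn": "step_arm", "kwargs": {"increments": [[[0,0,0,0,0,0.5,1],[0,0,0,0,0,0,1]]]}}

```text
clock: 13.55
eef_pos: [485.3, -112.7, 320.8]
eef_rot: [-3.137, -0.005, 2.017]
wrist_force: [0.9, 0.5, -1.6]
finger_gap: 47.5
finger_force: 20.0
```

```bash
python3 - <<'E'
from tilt import *
from m import blobs
st();tilt()
plan([(485.8,-112.8,79,115.4,0,1,25)])
E
```

```text
t 13.55 g [ 484.1 -112.3  140.8] rpy [-179.7   -0.3  115.6] q [-0.3  0.3  1.8  0.   1.1 -0.8] F [ 0.9  0.5 -1.6] gap 47.5 20.0
n 4648 c [ 481.2 -111.   170.3] normal world [-0.  0.  1.] in tool [ 0. -0. -1.] sv [10.8 10.6  0.5]
[[[0,0,0,0,0,0.53,1],[0,0,0,0,0,0.53,1],[0,0,0,-0.01,0.01,0.53,1]]]
```

Request:
{"fn": "step_arm", "kwargs": {"increments": [[[0,0,0,-0.05,0.03,0.3,1],[0,0,0,0,0,0.4,1],[0,0,0,0,0,0.4,1],[0,0,0,0,0,0,1]]]}}

```text
clock: 14.0
eef_pos: [487.6, -114.0, 278.8]
eef_rot: [-3.14, -0.002, 2.017]
wrist_force: [0.1, 0.2, -0.8]
finger_gap: 47.5
finger_force: 20.0
```

```bash
python3 - <<'E'
from tilt import *
st();tilt()
E
```

```text
t 14.0 g [ 487.2 -113.9   98.8] rpy [-179.9    -0.1   115.59] q [-0.3   0.34  1.79  0.    1.02 -0.75] F [ 0.1  0.2 -0.8] gap 47.5 20.0
n 4611 c [ 484.117 -112.643  128.255] normal world [-0.02   0.004  1.   ] in tool [ 0.013 -0.017 -1.   ] sv [10.846 10.559  0.462]
```

Request:
{"fn": "step_arm", "kwargs": {"increments": [[[0,0,0,0,0,0.25,1],[0,0,0,0,0,0.21,1],[0,0,0,0,0,0,1],[0,0,0,0,0,0,1]]]}}

```text
clock: 14.45
eef_pos: [487.8, -114.1, 261.9]
eef_rot: [-3.141, -0.0, 2.017]
wrist_force: [0.0, -0.5, -0.9]
finger_gap: 47.7
finger_force: 20.0
```

```bash
python3 - <<'E'
from tilt import *
st()
E
```

```text
t 14.45 g [ 487.8 -114.1   81.9] rpy [-179.99   -0.01  115.59] q [-0.3   0.37  1.8  -0.    0.98 -0.75] F [ 0.  -0.5 -0.9] gap 47.7 20.0
```

Request:
{"fn": "step_arm", "kwargs": {"increments": [[[0,0,0,0,0,0.07,1],[0,0,0,0,0,0,1],[0,0,0,0,0,0,-1],[0,0,0,0,0,0,-1],[0,0,0,0,0,0,-1]]]}}

```text
clock: 14.95
eef_pos: [487.8, -114.1, 259.2]
eef_rot: [3.141, 0.0, 2.017]
wrist_force: [0.1, -0.8, 0.1]
finger_gap: 68.1
finger_force: 0.0
```

Request:
{"fn": "step_arm", "kwargs": {"increments": [[[0,0,0,0,0,0,-1],[0,0,0,0,0,-0.4,-1],[0,0,0,0,0,-0.95,-1],[0,0,0,0,0,-0.95,-1],[0,0,0,0,0,-0.7,-1]]]}}

```text
clock: 15.45
eef_pos: [487.7, -114.0, 381.5]
eef_rot: [3.14, 0.001, 2.017]
wrist_force: [0.7, -0.9, -0.8]
finger_gap: 93.8
finger_force: 0.0
```

```bash
python3 - <<'E'
from p import *
st()
plan([(405,181,195,115.4,0,-1)])
E
```

```text
t 15.45 g [ 488.  -114.1  201.5] rpy [1.7992e+02 7.0000e-02 1.1559e+02] q [-0.3   0.21  1.69  0.    1.24 -0.75] F [ 0.7 -0.9 -0.8] gap 93.8 0.0
[[[0,0,0,0.84,0.15,0.02,-1],[0,0,0,0.84,0.14,0.01,-1],[0,0,0,0.84,0.15,0.02,-1],[0,0,0,0.83,0.15,0.02,-1],[0,0,0,0.84,0.14,0.02,-1]]]
[[[0,0,0,0.84,0.15,0.01,-1],[0,0,0,0.84,0.15,0.02,-1],[0,0,0,0.84,0.14,0.02,-1],[0,0,0,0.84,0.15,0.01,-1]]]
```

Request:
{"fn": "step_arm", "kwargs": {"increments": [[[0,0,0,0.84,0.15,0.02,-1],[0,0,0,0.84,0.14,0.01,-1],[0,0,0,0.84,0.15,0.02,-1],[0,0,0,0.83,0.15,0.02,-1],[0,0,0,0.84,0.14,0.02,-1]]]}}

```text
clock: 15.95
eef_pos: [441.1, 50.9, 375.6]
eef_rot: [3.141, 0.0, 2.017]
wrist_force: [0.1, 0.1, -0.4]
finger_gap: 94.1
finger_force: 0.0
```

Request:
{"fn": "step_arm", "kwargs": {"increments": [[[0,0,0,0.84,0.15,0.01,-1],[0,0,0,0.84,0.15,0.02,-1],[0,0,0,0.84,0.14,0.02,-1],[0,0,0,0.84,0.15,0.01,-1],[0,0,0,0,0,0,-1]]]}}

```text
clock: 16.45
eef_pos: [404.0, 183.6, 373.1]
eef_rot: [3.141, -0.0, 2.021]
wrist_force: [0.7, -1.0, -0.4]
finger_gap: 93.9
finger_force: 0.0
```

```bash
python3 - <<'E'
from p import *
from m import blobs
st()
c=snap('wrist'); w=cloud(c)
blobs(w,c['frame'],(0,260,0,560),90,125,400)
c=snap('top','t7.png'); w=cloud(c)
print('rack');blobs(w,c['frame'],(190,265,275,335),98,118)
print('tins');blobs(w,c['frame'],(210,285,130,215),34,55)
plan([(405,181.2,84,115.4,0,-1)])
E
```

```text
t 16.45 g [404.  183.7 193.1] rpy [180.   -0.  115.8] q [ 0.3  0.1  1.9  0.   1.2 -0.1] F [ 0.7 -1.  -0.4] gap 93.9 0.0
[276.2 216. ] 2042 mean [402.8 183.6 107.5] mid [403.8 181.7 100.5] circ 403.9156188964844 181.33804321289062 20.847824096679688 col [185.7 164.7  69.2]
rack
[332.8 217.5] 32 mean [ 511.1 -151.   111.2] mid [ 512.2 -150.7  109. ] circ 512.1740112304688 -154.99099731445312 15.040637016296387 col [221.1 181.7  69.3]
[319.2 224.9] 178 mean [ 488.6 -111.9  108.2] mid [ 488.6 -111.5  108.1] circ 489.5329895019531 -112.77619934082031 22.259071350097656 col [227.5 192.4  76.3]
[302.3 233.4] 145 mean [461.3 -63.1 112.1] mid [461.9 -63.9 108.3] circ 461.7387390136719 -63.4446907043457 20.207944869995117 col [80.6 95.6 62.1]
tins
[161.8 242.7] 459 mean [433.1 358.   43.9] mid [431.2 357.6  44.5] circ 428.1435241699219 356.285400390625 54.73929214477539 col [225.5  45.9  25. ]
[[[0,0,0,0,0,0.91,-1],[0,0,0,0,0,0.91,-1],[0,0,0.01,0,0,0.91,-1]]]
```

Request:
{"fn": "step_arm", "kwargs": {"increments": [[[0,0,0,0,0,0.9,-1],[0,0,0,0,-0.01,0.9,-1],[0,0,0.01,0,0,0.9,-1],[0,0,0,0,0,0,0],[0,0,0,0,0,0,0]]]}}

```text
clock: 17.05
eef_pos: [405.2, 180.4, 265.9]
eef_rot: [-3.141, 0.0, 2.009]
wrist_force: [0.7, 1.0, 1.0]
finger_gap: 81.6
finger_force: 0.0
```

Request:
{"fn": "step_arm", "kwargs": {"increments": [[[0,0,0,0,0,0,0],[0,0,0,0,0,0,0],[0,0,0,0,0,0,1],[0,0,0,0,0,0,1],[0,0,0,0,0,0,1]]]}}

```text
clock: 17.55
eef_pos: [404.6, 181.0, 265.3]
eef_rot: [3.141, 0.0, 2.01]
wrist_force: [0.6, 0.4, 0.1]
finger_gap: 41.4
finger_force: 0.1
```

Request:
{"fn": "step_arm", "kwargs": {"increments": [[[0,0,0,0,0,0,1],[0,0,0,0,0,0,1]]]}}

```text
clock: 17.75
eef_pos: [404.7, 181.0, 265.3]
eef_rot: [3.141, 0.0, 2.01]
wrist_force: [-0.3, -0.2, 2.8]
finger_gap: 41.1
finger_force: 20.0
```

```bash
python3 - <<'E'
from p import *
st()
plan([(405,181,240,115.4,0,1),(436.2,-8.2,240,115.4,0,1),(436.2,-8.2,150,115.4,0,1,32)])
E
```

```text
t 17.75 g [404.8 181.   85.3] rpy [179.97   0.   115.14] q [ 0.34  0.25  1.95  0.    0.94 -0.1 ] F [-0.3 -0.2  2.8] gap 41.1 20.0
[[[0,0,0,0,0,-0.77,1],[0,0,0,0,0,-0.78,1],[0,0,0,0,0.01,-0.77,1],[0,0,0,0,0,-0.77,1],[0,0,-0.01,0,0,-0.78,1]]]
[[[0,0,0,-0.77,-0.22,0,1],[0,0,0,-0.77,-0.23,0,1],[0,0,0,-0.76,-0.22,0,1],[0,0,0,-0.77,-0.22,0,1],[0,0,0,-0.77,-0.23,0,1]]]
[[[0,0,0,-0.77,-0.22,0,1],[0,0,0,0,0,0.75,1],[0,0,0,0,0,0.75,1],[0,0,0,0,0,0.75,1]]]
```

Request:
{"fn": "step_arm", "kwargs": {"increments": [[[0,0,0,0,0,-0.77,1],[0,0,0,0,0,-0.78,1],[0,0,0,0,0.01,-0.77,1],[0,0,0,0,0,-0.77,1],[0,0,-0.01,0,0,-0.78,1]]]}}

```text
clock: 18.25
eef_pos: [404.7, 181.0, 420.9]
eef_rot: [-3.141, -0.0, 2.017]
wrist_force: [-0.1, -0.6, -1.1]
finger_gap: 40.8
finger_force: 20.0
```

Request:
{"fn": "step_arm", "kwargs": {"increments": [[[0,0,0,-0.77,-0.22,0,1],[0,0,0,-0.77,-0.23,0,1],[0,0,0,-0.76,-0.22,0,1],[0,0,0,-0.77,-0.22,0,1],[0,0,0,-0.77,-0.23,0,1]]]}}

```text
clock: 18.75
eef_pos: [430.8, 22.0, 419.7]
eef_rot: [-3.141, -0.0, 2.018]
wrist_force: [-0.3, 0.1, -1.3]
finger_gap: 40.6
finger_force: 20.0
```

Request:
{"fn": "step_arm", "kwargs": {"increments": [[[0,0,0,-0.77,-0.22,0,1],[0,0,0,0,0,0,1],[0,0,0,0,0,0.75,1],[0,0,0,0,0,0.75,1],[0,0,0,0,0,0.5,1]]]}}

```text
clock: 19.25
eef_pos: [435.8, -7.8, 337.9]
eef_rot: [-3.14, -0.001, 2.017]
wrist_force: [0.4, -0.8, -1.8]
finger_gap: 40.9
finger_force: 20.0
```

```bash
python3 - <<'E'
from tilt import *
st();tilt()
plan([(436.2,-8.2,100,115.4,0,1,22),(436.2,-8.2,90,115.4,0,1,22)])
E
```

```text
t 19.25 g [435.4  -7.8 157.9] rpy [-179.9    -0.07  115.59] q [-0.1   0.12  1.91  0.    1.12 -0.55] F [ 0.4 -0.8 -1.8] gap 40.9 20.0
n 2580 c [433.304  -7.304 181.232] normal world [-0.014  0.007  1.   ] in tool [ 0.015 -0.014 -1.   ] sv [11.735 11.567  0.463]
[[[0,0,0,-0.01,0.01,0.46,1],[0,0,0,0,0,0.47,1],[-0.01,0,0,-0.01,0.01,0.46,1],[0,0,0,0,0,0.25,1]]]
```

Request:
{"fn": "step_arm", "kwargs": {"increments": [[[0,0,0,-0.01,0.03,0.46,1],[0,0,0,0,0,0.46,1],[0,0,0,0,0,0.44,1],[0,0,0,0,0,0.25,1],[0,0,0,0,0,0,1]]]}}

```text
clock: 19.8
eef_pos: [437.4, -7.9, 274.9]
eef_rot: [-3.14, -0.001, 2.018]
wrist_force: [0.2, 0.1, -0.9]
finger_gap: 41.4
finger_force: 20.0
```

```bash
python3 - <<'E'
from tilt import *
st()
E
```

```text
t 19.8 g [437.1  -7.9  94.9] rpy [-179.91   -0.06  115.6 ] q [-0.1   0.22  1.96  0.    0.97 -0.55] F [ 0.2  0.1 -0.9] gap 41.4 20.0
```

Request:
{"fn": "step_arm", "kwargs": {"increments": [[[0,0,0,0,0,0.12,1],[0,0,0,0,0,0,1],[0,0,0,0,0,0,-1],[0,0,0,0,0,0,-1],[0,0,0,0,0,0,-1]]]}}

```text
clock: 20.3
eef_pos: [437.6, -8.2, 271.0]
eef_rot: [3.141, 0.0, 2.017]
wrist_force: [0.1, 0.5, 0.4]
finger_gap: 61.2
finger_force: 0.0
```

Request:
{"fn": "step_arm", "kwargs": {"increments": [[[0,0,0,0,0,0,-1],[0,0,0,0,0,-0.4,-1],[0,0,0,0,0,-0.95,-1],[0,0,0,0,0,-0.95,-1],[0,0,0,0,0,-0.9,-1]]]}}

```text
clock: 20.8
eef_pos: [437.3, -8.2, 400.4]
eef_rot: [3.141, 0.0, 2.017]
wrist_force: [-0.5, -0.1, 0.1]
finger_gap: 93.6
finger_force: 0.0
```

```bash
python3 - <<'E'
from p import *
st()
plan([(495,-453,170,85.5,0,-1)])
E
```

```text
t 20.8 g [437.4  -8.2 220.4] rpy [1.7998e+02 1.0000e-02 1.1559e+02] q [-0.1   0.05  1.83  0.    1.27 -0.55] F [-0.5 -0.1  0.1] gap 93.6 0.0
[[[0,0,0.06,-0.89,-0.29,0.11,-1],[0,0,0.05,-0.9,-0.25,0.1,-1],[0,0,0.06,-0.91,-0.22,0.11,-1],[0,0,0.05,-0.92,-0.17,0.1,-1],[0,0,0.06,-0.92,-0.13,0.11,-1]]]
[[[0,0,0.05,-0.93,-0.09,0.1,-1],[0,0,0.06,-0.93,-0.06,0.11,-1],[0,0,0.06,-0.94,-0.01,0.1,-1],[0,0,0.05,-0.93,0.04,0.11,-1],[0,0,0.06,-0.93,0.07,0.1,-1]]]
[[[0,0,0.05,-0.93,0.11,0.11,-1],[0,0,0.06,-0.92,0.15,0.1,-1]]]
```

Request:
{"fn": "step_arm", "kwargs": {"increments": [[[0,0,0.06,-0.89,-0.29,0.11,-1],[0,0,0.05,-0.9,-0.25,0.1,-1],[0,0,0.06,-0.91,-0.22,0.11,-1],[0,0,0.05,-0.92,-0.17,0.1,-1],[0,0,0.06,-0.92,-0.13,0.11,-1]]]}}

```text
clock: 21.3
eef_pos: [461.5, -195.1, 377.4]
eef_rot: [3.141, 0.0, 1.796]
wrist_force: [0.9, 0.0, 0.7]
finger_gap: 94.1
finger_force: 0.0
```

Request:
{"fn": "step_arm", "kwargs": {"increments": [[[0,0,0.05,-0.93,-0.09,0.1,-1],[0,0,0.06,-0.93,-0.06,0.11,-1],[0,0,0.06,-0.94,-0.01,0.1,-1],[0,0,0.05,-0.93,0.04,0.11,-1],[0,0,0.06,-0.93,0.07,0.1,-1]]]}}

```text
clock: 21.8
eef_pos: [485.7, -380.3, 356.3]
eef_rot: [-3.141, -0.0, 1.576]
wrist_force: [1.0, -0.1, 1.2]
finger_gap: 93.9
finger_force: 0.0
```

Request:
{"fn": "step_arm", "kwargs": {"increments": [[[0,0,0.05,-0.93,0.11,0.11,-1],[0,0,0.06,-0.92,0.15,0.1,-1],[0,0,0,0,0,0,-1],[0,0,0,0,0,0,-1]]]}}

```text
clock: 22.2
eef_pos: [495.0, -453.2, 347.5]
eef_rot: [-3.141, -0.001, 1.491]
wrist_force: [-0.2, 0.5, 0.8]
finger_gap: 94.0
finger_force: 0.0
```

```bash
python3 - <<'E'
from m import *
from p import *
st()
c=snap('top'); w=cloud(c); f=c['frame'].astype(int)
print('rack jars');blobs(w,c['frame'],(190,265,275,345),98,118)
for n,(zl,zh,a,b) in {'lip':(134,155,255,285),'cheek':(119,128,325,365)}.items():
    m=(w[...,2]>zl)&(w[...,2]<zh); m[:,:a]=0;m[:,b:]=0;m[:190]=0;m[280:]=0
    q=w[m]; print(n,cv2.minAreaRect(q[:,:2].astype(np.float32)),q.mean(0),m.sum())
m=((f[...,0]>150)&(f[...,1]<90)&(f[...,2]<80)); m[:220]=0;m[285:]=0;m[:,:130]=0;m[:,:200]&=True;m[:,215:]=0
m&=w[...,2]>35
q=w[m][:,:2]; cr,l,ce=cv2.kmeans(q.astype(np.float32),2,None,(3,50,.1),5,cv2.KMEANS_PP_CENTERS)
print('tins',ce,[ (cv2.minEnclosingCircle(q[l[:,0]==i].astype(np.float32))) for i in (0,1)])
c=snap('wrist','w8.png'); w=cloud(c); f=c['frame'].astype(int)
m=(f[...,2]-f[...,0]>40)&(w[...,2]<20)&(w[...,2]>-5); q=w[m]
print('plate wrist',cv2.minAreaRect(q[:,:2].astype(np.float32)),q.mean(0),m.sum())
m=(w[...,2]>30)&(w[...,2]<50)&(abs(w[...,0]-495)<40)&(abs(w[...,1]+453)<45); q=w[m]
print('bar',cv2.minAreaRect(q[:,:2].astype(np.float32)),q.mean(0),m.sum())
E
```

```text
t 22.2 g [ 494.9 -453.   167.5] rpy [-179.9   -0.1   85.4] q [-0.8  0.6  1.2  0.   1.3 -0.7] F [-0.2  0.5  0.8] gap 94.0 0.0
rack jars
[341.4 202.6] 16 mean [ 556.9 -176.   109.5] mid [ 557.9 -175.4  107.2] circ 558.330810546875 -175.3760223388672 13.570867538452148 col [226.4 182.4 117.9]
[337.8 217.2] 149 mean [ 512.2 -165.6  112.2] mid [ 513.2 -164.7  108.3] circ 513.3230590820312 -165.98348999023438 21.065868377685547 col [187.8 172.3  68.6]
[319.2 225. ] 184 mean [ 488.3 -112.   107.9] mid [ 488.9 -111.5  107.9] circ 488.6767272949219 -113.39728546142578 23.214597702026367 col [227.2 192.1  76.8]
[301.5 231.8] 100 mean [466.2 -60.8 112. ] mid [464.  -63.6 110.4] circ 461.5130920410156 -62.845890045166016 20.448915481567383 col [ 87.2 106.8  67.8]
[283.  240.6] 150 mean [438.7  -7.7 112.4] mid [438.9  -7.8 108.7] circ 439.5249328613281 -7.785996437072754 20.84402847290039 col [187.6 173.4  71.2]
lip ((426.63250732421875, 29.380537033081055), (96.56377410888672, 22.92669677734375), 25.544761657714844) [427.2  30.  143.1] 264
cheek ((518.714599609375, -181.46694946289062), (107.70489501953125, 60.90763854980469), 24.915210723876953) [ 524.5 -198.3  123.3] 188
tins [[416.4 325.9]
 [445.7 374.7]] [((416.56182861328125, 326.3385314941406), 28.13367462158203), ((445.0606689453125, 376.5595703125), 29.732566833496094)]
plate wrist ((494.42047119140625, -452.95428466796875), (127.087646484375, 251.50045776367188), 84.80821228027344) [ 495.1 -446.5    6.3] 25254
bar ((493.816162109375, -453.42266845703125), (55.46870422363281, 14.013565063476562), 84.72637176513672) [ 493.9 -452.5   40. ] 826
```

View pics/w8.png

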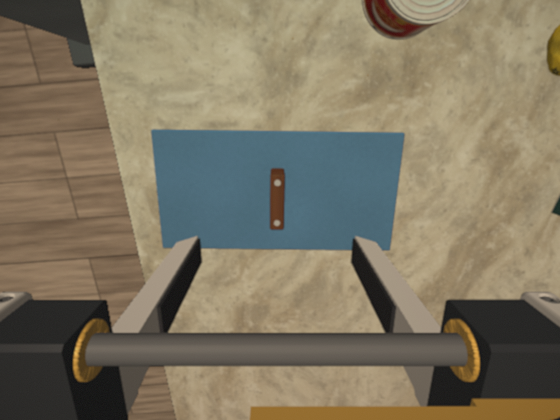

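```bash
python3 - <<'E'
from p import *
st()
plan([(494.1,-453.2,70,84.8,0,0.3),(494.1,-453.2,29,84.8,0,0.3,22)])
E
```

```text
t 22.3 g [ 495.4 -452.   168.5] rpy [ 1.80e+02 -1.00e-02  8.55e+01] q [-0.79  0.62  1.2   0.    1.33 -0.72] F [-0.  -0.3  0.4] gap 94.3 0.0
[[[0,0,0.01,-0.01,-0.01,0.82,0.3],[0,0,0,-0.01,-0.01,0.82,0.3],[0,0,0.01,-0.01,-0.01,0.82,0.3],[0,0,0,0,0,0.51,0.3],[0,0,0,0,0,0.52,0.3]]]
```

Request:
{"fn": "step_arm", "kwargs": {"increments": [[[0,0,0.01,-0.01,-0.01,0.82,0.3],[0,0,0,-0.01,-0.01,0.82,0.3],[0,0,0.01,-0.01,-0.01,0.8,0.3],[0,0,0,0,0,0.5,0.3],[0,0,0,0,0,0.5,0.3]]]}}

```text
clock: 22.8
eef_pos: [494.2, -452.8, 210.3]
eef_rot: [3.141, 0.0, 1.477]
wrist_force: [-0.8, -0.8, 0.3]
finger_gap: 57.1
finger_force: 0.0
```

Request:
{"fn": "step_arm", "kwargs": {"increments": [[[0,0,0,0,0,0,0.3],[0,0,0,0,0,0,0.5],[0,0,0,0,0,0,0.5]]], "newtons": 40}}

```text
clock: 23.1
eef_pos: [494.3, -453.8, 212.5]
eef_rot: [3.14, 0.001, 1.476]
wrist_force: [0.2, -0.7, 0.4]
finger_gap: 33.4
finger_force: 0.0
```

```bash
python3 - <<'E'
from p import *
st()
E
```

```text
t 23.1 g [ 494.6 -454.1   32.5] rpy [1.799e+02 9.000e-02 8.457e+01] q [-0.8   0.76  1.29  0.    1.08 -0.7 ] F [ 0.2 -0.7  0.4] gap 33.4 0.0
```

Request:
{"fn": "step_arm", "kwargs": {"increments": [[[0,0,0,0.02,0,0.07,0.5],[0,0,0,0,0,0,0.5],[0,0,0,0,0,0,1],[0,0,0,0,0,0,1],[0,0,0,0,0,0,1]]]}}

```text
clock: 23.6
eef_pos: [494.1, -453.2, 208.1]
eef_rot: [3.141, 0.0, 1.475]
wrist_force: [1.4, 0.2, 0.6]
finger_gap: 13.8
finger_force: 40.0
```

Request:
{"fn": "step_arm", "kwargs": {"increments": [[[0,0,0,0,0,0,1],[0,0,0,0,0,0,1],[0,0,0,0,0,0,1]]]}}

```text
clock: 23.9
eef_pos: [494.1, -453.1, 208.1]
eef_rot: [3.141, 0.0, 1.476]
wrist_force: [2.1, 1.3, 3.3]
finger_gap: 13.5
finger_force: 40.0
```

```bash
python3 - <<'E'
from p import *
st()
C=np.array([472.8,-86.8]); a=np.radians(115.4); X=np.array([np.cos(a),np.sin(a)])
def G(Ex,Ez,th):
    u=np.array([np.cos(th),-np.sin(th)]);n=np.array([np.sin(th),np.cos(th)])
    o=np.array([Ex,Ez])-127.75*u+29*n; return (*(C+o[0]*X),o[1])
print(G(95,160,.15))
plan([(494,-453.3,120,84.8,0,1,25),(494,-453.3,250,84.8,0,1,32),(*G(85,200,.15)[:2],250,25.4,-8.6,1,30)],32)
E
```

```text
t 23.9 g [ 494.2 -453.2   28.1] rpy [1.7997e+02 2.0000e-02 8.4540e+01] q [-0.8   0.77  1.3   0.    1.08 -0.7 ] F [2.1 1.3 3.3] gap 13.5 40.0
(np.float64(484.3734417099095), np.float64(-111.17361163099525), np.float64(207.7650826836475))
[[[0,0,0,0,0,-0.57,1],[0,0,0,0,0,-0.58,1],[0,0,0,0,0,-0.57,1],[0,0,-0.01,0,0,-0.58,1],[0,0,0,0,0,-0.65,1]]]
[[[0,0,0,0,0,-0.65,1],[0,0,0,0,0,-0.65,1],[0,0,0,0,0,-0.65,1],[0,0,0,-0.01,0,-0.65,1],[-0.014,-0.008,0.11,0.72,-0.12,0,1]]]
[[[-0.015,-0.009,0.11,0.72,-0.18,0,1],[-0.014,-0.008,0.11,0.69,-0.24,-0.02,1],[-0.015,-0.008,0.111,0.69,-0.3,-0.01,1],[-0.014,-0.008,0.11,0.65,-0.35,-0.03,1],[-0.014,-0.009,0.11,0.63,-0.4,-0.03,1]]]
[[[-0.015,-0.008,0.11,0.6,-0.45,-0.04,1],[-0.014,-0.008,0.11,0.55,-0.5,-0.05,1],[-0.015,-0.009,0.11,0.52,-0.55,-0.06,1],[-0.014,-0.008,0.11,0.47,-0.58,-0.07,1],[-0.014,-0.008,0.111,0.43,-0.62,-0.07,1]]]
[[[-0.015,-0.008,0.11,0.37,-0.65,-0.09,1]]]
```

Request:
{"fn": "step_arm", "kwargs": {"increments": [[[0,0,0,0,0,-0.2,1],[0,0,0,0,0,-0.5,1],[0,0,0,0,0,-0.6,1],[0,0,0,0,0,-0.6,1],[0,0,0,0,0,-0.65,1]]]}}

```text
clock: 24.4
eef_pos: [493.7, -453.0, 310.2]
eef_rot: [-3.14, -0.001, 1.475]
wrist_force: [0.2, -0.5, -4.5]
finger_gap: 13.7
finger_force: 40.0
```

Request:
{"fn": "step_arm", "kwargs": {"increments": [[[0,0,0,0,0,-0.7,1],[0,0,0,0,0,-0.7,1],[0,0,0,0,0,-0.7,1],[0,0,0,0,0,-0.6,1],[0,0,0,0,0,-0.3,1]]]}}

```text
clock: 24.9
eef_pos: [493.7, -453.1, 431.9]
eef_rot: [3.141, 0.001, 1.475]
wrist_force: [0.4, 0.7, -4.0]
finger_gap: 13.4
finger_force: 40.0
```

```bash
cat >> p.py <<'E'
C=np.array([472.8,-86.8]); a=np.radians(115.4); X=np.array([np.cos(a),np.sin(a)]); Yr=np.array([-X[1],X[0]])
def G(Ex,Ez,th,h=28,dy=0):
    u=np.array([np.cos(th),-np.sin(th)]);n=np.array([np.sin(th),np.cos(th)])
    o=np.array([Ex,Ez])-127.75*u+h*n; return (*(C+o[0]*X+dy*Yr),o[1])
E
python3 - <<'E'
from p import *
st()
plan([(*G(85,200,.15)[:2],250,25.4,-8.6,1,30)],32)
E
```

```text
t 24.9 g [ 493.9 -453.3  251.9] rpy [1.7994e+02 6.0000e-02 8.4520e+01] q [-0.8   0.56  1.09 -0.    1.49 -0.7 ] F [ 0.4  0.7 -4. ] gap 13.4 40.0
[[[-0.014,-0.008,0.109,0.72,-0.13,0,1],[-0.015,-0.008,0.11,0.71,-0.18,0,1],[-0.014,-0.008,0.109,0.7,-0.24,-0.01,1],[-0.014,-0.009,0.109,0.68,-0.3,-0.01,1],[-0.015,-0.008,0.109,0.65,-0.36,-0.02,1]]]
[[[-0.014,-0.008,0.11,0.63,-0.4,-0.03,1],[-0.014,-0.008,0.109,0.59,-0.46,-0.04,1],[-0.015,-0.008,0.109,0.56,-0.5,-0.05,1],[-0.014,-0.008,0.109,0.51,-0.54,-0.05,1],[-0.014,-0.009,0.11,0.47,-0.58,-0.06,1]]]
[[[-0.015,-0.008,0.109,0.42,-0.62,-0.08,1],[-0.014,-0.008,0.109,0.37,-0.65,-0.08,1]]]
```

Request:
{"fn": "step_arm", "kwargs": {"increments": [[[-0.014,-0.008,0.109,0.72,-0.13,0,1],[-0.015,-0.008,0.11,0.71,-0.18,0,1],[-0.014,-0.008,0.109,0.7,-0.24,-0.01,1],[-0.014,-0.009,0.109,0.68,-0.3,-0.01,1],[-0.015,-0.008,0.109,0.65,-0.36,-0.02,1]]]}}

```text
clock: 25.4
eef_pos: [483.5, -304.7, 427.7]
eef_rot: [3.082, 0.019, 1.042]
wrist_force: [0.9, 0.8, -4.7]
finger_gap: 13.7
finger_force: 40.0
```

Request:
{"fn": "step_arm", "kwargs": {"increments": [[[-0.014,-0.008,0.11,0.63,-0.4,-0.03,1],[-0.014,-0.008,0.109,0.59,-0.46,-0.04,1],[-0.015,-0.008,0.109,0.56,-0.5,-0.05,1],[-0.014,-0.008,0.109,0.51,-0.54,-0.05,1],[-0.014,-0.009,0.11,0.47,-0.58,-0.06,1]]]}}

```text
clock: 25.9
eef_pos: [477.9, -155.2, 426.2]
eef_rot: [3.018, 0.012, 0.611]
wrist_force: [-0.2, 0.7, -4.2]
finger_gap: 14.0
finger_force: 40.0
```

Request:
{"fn": "step_arm", "kwargs": {"increments": [[[-0.015,-0.008,0.109,0.42,-0.62,-0.08,1],[-0.014,-0.008,0.109,0.37,-0.65,-0.08,1],[0,0,0,0,0,0,1],[0,0,0,0,0,0,1]]]}}

```text
clock: 26.3
eef_pos: [477.1, -95.8, 425.9]
eef_rot: [2.994, 0.002, 0.446]
wrist_force: [0.6, 0.0, -4.5]
finger_gap: 13.9
finger_force: 40.0
```

```bash
python3 - <<'E'
from p import *
np.set_printoptions(precision=2,suppress=True)
st()
c=snap('top','t9.png'); w=cloud(c); f=c['frame'].astype(int)
m=(f[...,2]-f[...,0]>40)&(w[...,2]>150)&(w[...,2]<330); q=w[m]
# plate plane & outline in its plane
u,s,v=np.linalg.svd(q-q.mean(0),full_matrices=False);n=v[2]*np.sign(v[2][2]);q=q[abs((q-q.mean(0))@n)<3]
print(len(q),'normal',n,'in rack', n[:2]@X,n[:2]@Yr, q.mean(0))
Z=np.array([0,0,1.]);ux=np.array([*X,0]);ux-=n*(n@ux);ux/=np.linalg.norm(ux);uy=np.cross(n,ux)
p2=np.c_[q@ux,q@uy].astype(np.float32);r=cv2.minAreaRect(p2);print(r)
cc=r[0][0]*ux+r[0][1]*uy+(q@n).mean()*n; print('centre top face',cc,'rack',(cc[:2]-C)@X,(cc[:2]-C)@Yr)
s=manip.read_state();rr=R.from_euler('xyz',s['eef_rot']);g=s['eef_pos']+rr.apply([0,0,180]);print('g rack',(g[:2]-C)@X,(g[:2]-C)@Yr, 'tool z',rr.apply([0,0,1]))
E
```

```text
t 26.3 g [ 488.3 -119.9  247.9] rpy [171.53   0.09  25.54] q [-0.26  0.13  1.68 -0.12  1.24  0.9 ] F [ 0.6  0.  -4.5] gap 13.9 40.0
733 normal [-0.06  0.13  0.99] in rack 0.14362352034676895 -0.0011893794824011485 [ 501.35 -190.43  237.12]
((-350.4168395996094, -388.5097351074219), (251.62979125976562, 125.38055419921875), 0.15923824906349182)
centre top face [ 488.89 -123.21  227.51] rack -39.79175972883075 1.0819088472157954
g rack -37.05657381413953 0.4126851699805094 tool z [ 0.06 -0.13 -0.99]
```

View pics/t9.png

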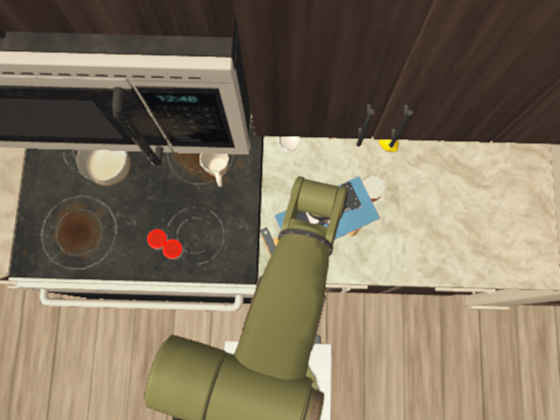

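```bash
python3 - <<'E'
from p import *
plan([(*G(92,145,.148),25.4,-8.5,1,22),(*G(92,127,.148),25.4,-8.5,1,12)])
E
```

```text
[[[0,0,0.001,0,-0.13,0.46,1],[0,0.001,0.001,0,-0.12,0.45,1],[0,0,0,0.01,-0.13,0.46,1],[0,0,0,0,-0.03,0.22,1],[0,0,0,0,-0.03,0.22,1]]]
```

Request:
{"fn": "step_arm", "kwargs": {"increments": [[[0,0,0.001,0,-0.13,0.46,1],[0,0.001,0.001,0,-0.12,0.45,1],[0,0,0,0.01,-0.13,0.46,1],[0,0,0,0,-0.03,0.22,1],[0,0,0,0,-0.03,0.22,1]]]}}

```text
clock: 26.85
eef_pos: [474.7, -90.6, 351.8]
eef_rot: [2.993, -0.0, 0.442]
wrist_force: [-0.3, -1.1, -4.4]
finger_gap: 14.0
finger_force: 40.0
```

Request:
{"fn": "step_arm", "kwargs": {"increments": [[[0,0,0,0,0,0,1],[0,0,0,0,0,0,1]]]}}

```text
clock: 27.05
eef_pos: [474.8, -90.2, 352.7]
eef_rot: [2.993, -0.001, 0.442]
wrist_force: [-0.5, -0.3, -4.1]
finger_gap: 14.0
finger_force: 40.0
```

```bash
cat >> p.py <<'E'
def rep(h=28):
    s=manip.read_state();rr=R.from_euler('xyz',s['eef_rot']);g=s['eef_pos']+rr.apply([0,0,180])
    tz=rr.apply([0,0,1]);ty=rr.apply([0,1,0]);o=g+h*tz;e=o-127.75*ty;f=o+127.75*ty
    k=lambda v:np.round([(v[:2]-C)@X,(v[:2]-C)@Yr,v[2]],1)
    F=s['wrist_force'];print('O',k(o),'E+',k(e),'E-',k(f),'theta',round(float(np.arcsin(ty[2])),4),'yawerr',round(float(np.degrees(np.arctan2(-ty[:2]@Yr,-ty[:2]@X))),2),'F rack',np.round([F[:2]@X,F[:2]@Yr,F[2]],1),'t',s['clock'])
E
python3 - <<'E'
from p import *
rep()
c=snap('side','s10.png'); f=c['frame'][130:270,220:420][:,:,::-1]
cv2.imwrite('pics/s10c.png',cv2.resize(f,(800,560),interpolation=cv2.INTER_CUBIC))
plan([(*G(110,126,.148),25.4,-8.5,1,9)])
E
```

```text
O [-34.8  -0.6 147. ] E+ [ 91.5  -0.7 128. ] E- [-161.2   -0.4  166. ] theta 0.149 yawerr -0.08 F rack [-0.1  0.6 -4.1] t 27.05
[[[0,-0.001,-0.001,0,-0.15,0,1],[0.001,0,0,-0.01,-0.16,-0.01,1],[0,-0.001,-0.001,0,-0.15,0,1]]]
```

View pics/s10c.png

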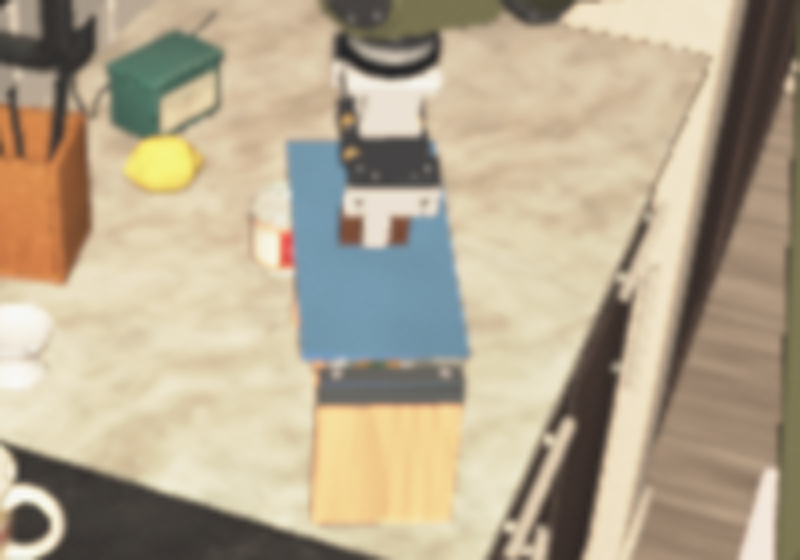

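Request:
{"fn": "step_arm", "kwargs": {"increments": [[[0,0,0,0,-0.15,0.02,1],[0,0,0,0,-0.16,0,1],[0,0,0,0,-0.15,0,1],[0,0,0,0,0,0,1],[0,0,0,0,0,0,1]]]}}

```text
clock: 27.6
eef_pos: [466.9, -73.4, 348.8]
eef_rot: [2.993, -0.001, 0.443]
wrist_force: [-0.1, -0.5, -4.5]
finger_gap: 13.5
finger_force: 40.0
```

```bash
python3 - <<'E'
from p import *
rep()
plan([(*G(120,125.3,.148),25.4,-8.5,1,5)])
E
```

```text
O [-16.2  -0.6 143.1] E+ [110.2  -0.7 124.2] E- [-142.5   -0.6  162.1] theta 0.1489 yawerr -0.03 F rack [-0.4  0.3 -4.5] t 27.6
[[[0,-0.001,0,-0.01,-0.12,-0.03,1],[0.001,0,-0.001,0,-0.12,-0.03,1]]]
```

Request:
{"fn": "step_arm", "kwargs": {"increments": [[[0,0,0,0,-0.1,-0.03,1],[0,0,0,0,-0.12,-0.03,1],[0,0,0,0,0,0,1]]]}}

```text
clock: 27.9
eef_pos: [462.9, -64.9, 349.8]
eef_rot: [2.993, -0.001, 0.443]
wrist_force: [0.2, -1.1, -3.9]
finger_gap: 13.7
finger_force: 40.0
```

```bash
python3 - <<'E'
from p import *
rep()
plan([(*G(128,125,.148),25.4,-8.5,1,3)])
E
```

```text
O [ -6.8  -0.5 144.1] E+ [119.6  -0.6 125.2] E- [-133.1   -0.4  163. ] theta 0.1486 yawerr -0.04 F rack [-1.1  0.3 -3.9] t 27.9
[[[0,0,0,0,-0.07,-0.01,1],[0,-0.001,-0.001,-0.01,-0.07,-0.01,1],[0,0,0,0,-0.07,0,1]]]
```

Request:
{"fn": "step_arm", "kwargs": {"increments": [[[0,0,0,0,-0.07,-0.01,1],[0,0,0,0,-0.07,-0.01,1],[0,0,0,0,0,0,1]]]}}

```text
clock: 28.2
eef_pos: [460.5, -60.0, 349.7]
eef_rot: [2.993, -0.001, 0.443]
wrist_force: [1.2, 0.3, -4.1]
finger_gap: 13.7
finger_force: 40.0
```

Request:
{"fn": "step_arm", "kwargs": {"increments": [[[0,0,0,0,-0.05,-0.01,1],[0,0,0,0,0,0,1]]]}}

```text
clock: 28.4
eef_pos: [459.7, -58.3, 349.8]
eef_rot: [2.993, -0.001, 0.442]
wrist_force: [0.2, 0.1, -4.2]
finger_gap: 13.7
finger_force: 40.0
```

```bash
python3 - <<'E'
from p import *
rep()
E
```

```text
O [  0.5  -0.5 144.1] E+ [126.9  -0.6 125.2] E- [-125.8   -0.4  163. ] theta 0.1486 yawerr -0.06 F rack [ 0.  -0.2 -4.2] t 28.4
```

Request:
{"fn": "step_arm", "kwargs": {"increments": [[[0,0,0,0,-0.03,0,1],[0,0,0,0,0,0,1]]]}}

```text
clock: 28.6
eef_pos: [459.2, -57.3, 349.6]
eef_rot: [2.993, -0.001, 0.442]
wrist_force: [-0.2, -0.5, -4.7]
finger_gap: 13.8
finger_force: 40.0
```

Request:
{"fn": "step_arm", "kwargs": {"increments": [[[0,0,0,0,-0.03,0,1],[0,0,0,0,0,0,1]]]}}

```text
clock: 28.8
eef_pos: [458.7, -56.2, 349.4]
eef_rot: [2.993, -0.001, 0.442]
wrist_force: [-0.5, 0.4, -4.3]
finger_gap: 13.9
finger_force: 40.0
```

```bash
python3 - <<'E'
from p import *
rep()
c=snap('top','t11.png'); w=cloud(c); f=c['frame'].astype(int)
m=(f[...,2]-f[...,0]>40)&(w[...,2]>120)&(w[...,2]<200);m[:,400:]=0; q=w[m]; k=(q[:,:2]-C-[1.5,0])
print('plate -x extreme rack x',np.percentile(k@X,[0,1,2]),'y',np.percentile(k@Yr,[0,1,99,100]))
m=(f[...,0]-f[...,2]>40)&(w[...,2]>126)&(w[...,2]<140);m[:,:330]=0;m[:,370:]=0;q=w[m];k=(q[:,:2]-C-[1.5,0]);print('stop',len(q),np.percentile(k@X,[0,50,100]))
plan([(*G(129.3,124.6,t),25.4,-np.degrees(t),1,6) for t in (.12,.09,.06)])
E
```

```text
O [  2.9  -0.5 143.7] E+ [129.2  -0.6 124.8] E- [-123.4   -0.4  162.6] theta 0.1485 yawerr -0.06 F rack [ 0.6  0.3 -4.3] t 28.8
plate -x extreme rack x [-120.72588364 -119.10792652 -118.55084058] y [-61.08548575 -59.42160268  63.76295471  65.28720559]
stop 74 [-136.3434536  -132.71678488 -129.85036496]
[[[0.018,0,-0.001,0,0.07,0.05,1],[0.018,-0.001,0,-0.01,0.07,0.05,1],[0.019,0,0,0,0.08,0.05,1],[0.02,0,0,0,0.08,0.04,1],[0.019,0,0,0,0.08,0.05,1]]]
[[[0.019,0,0,0,0.07,0.05,1]]]
```

Request:
{"fn": "step_arm", "kwargs": {"increments": [[[0.018,0,0,0,0.07,0.05,1],[0.018,0,0,0,0.07,0.05,1],[0.019,0,0,0,0.08,0.05,1],[0,0,0,0,0,0,1]]]}}

```text
clock: 29.25
eef_pos: [463.0, -65.4, 344.3]
eef_rot: [3.037, -0.0, 0.442]
wrist_force: [0.7, -1.2, -4.8]
finger_gap: 13.7
finger_force: 40.0
```

Request:
{"fn": "step_arm", "kwargs": {"increments": [[[0.02,0,0,0,0.08,0.04,1],[0.019,0,0,0,0.08,0.05,1],[0.019,0,0,0,0.07,0.05,1],[0,0,0,0,0,0,1]]]}}

```text
clock: 29.65
eef_pos: [467.1, -74.0, 339.6]
eef_rot: [3.083, -0.0, 0.442]
wrist_force: [-0.6, -0.7, -4.1]
finger_gap: 14.1
finger_force: 40.0
```

```bash
python3 - <<'E'
from p import *
rep()
plan([(*G(129.3,124.4,t),25.4,-np.degrees(t),1,6) for t in (.04,.02)])
E
```

```text
O [  1.8  -0.4 132. ] E+ [129.3  -0.6 124.5] E- [-125.7   -0.2  139.5] theta 0.0588 yawerr -0.08 F rack [-0.4  0.9 -4.1] t 29.65
[[[0.024,0,-0.002,-0.01,0.1,0.06,1],[0.025,0,0,0,0.1,0.07,1]]]
```

Request:
{"fn": "step_arm", "kwargs": {"increments": [[[0.024,0,0,0,0.1,0.06,1],[0,0,0,0,0,0,1]]]}}

```text
clock: 29.85
eef_pos: [468.9, -77.7, 337.5]
eef_rot: [3.102, -0.0, 0.442]
wrist_force: [0.5, 0.2, -4.7]
finger_gap: 13.6
finger_force: 40.0
```

Request:
{"fn": "step_arm", "kwargs": {"increments": [[[0.025,0,0,0,0.1,0.06,1],[0,0,0,0,0,0,1],[0,0,0,0,0,0,1]]]}}

```text
clock: 30.15
eef_pos: [470.5, -81.2, 335.5]
eef_rot: [3.12, -0.0, 0.442]
wrist_force: [-0.8, 0.2, -5.0]
finger_gap: 13.8
finger_force: 40.0
```

```bash
python3 - <<'E'
from p import *
rep()
plan([(*G(129.3,124,0.004),25.4,-np.degrees(.004),1,6)])
E
```

```text
O [  1.6  -0.5 127.5] E+ [129.4  -0.6 124.8] E- [-126.1   -0.3  130.2] theta 0.0213 yawerr -0.07 F rack [ 0.6  0.6 -5. ] t 30.15
[[[0.022,-0.001,-0.001,-0.01,0.09,0.08,1]]]
```

Request:
{"fn": "step_arm", "kwargs": {"increments": [[[0.026,0,0,0,0.1,0.07,1],[0,0,0,0,0,0,1],[0,0,0,0,0,0,1]]]}}

```text
clock: 30.45
eef_pos: [472.3, -84.8, 332.7]
eef_rot: [3.141, -0.0, 0.442]
wrist_force: [0.5, 0.0, -4.5]
finger_gap: 13.9
finger_force: 40.0
```

```bash
python3 - <<'E'
from p import *
rep()
E
```

```text
O [  1.8  -0.5 124.7] E+ [129.6  -0.6 124.6] E- [-125.9   -0.3  124.9] theta 0.0008 yawerr -0.07 F rack [-0.2 -0.4 -4.5] t 30.45
```

Lower in ~0.8 mm steps, watching the weight.

Request:
{"fn": "step_arm", "kwargs": {"increments": [[[0,0,0,0,0,0.02,1],[0,0,0,0,0,0,1]]]}}

```text
clock: 30.65
eef_pos: [472.2, -84.7, 332.0]
eef_rot: [3.141, -0.001, 0.442]
wrist_force: [-0.9, 0.3, -4.8]
finger_gap: 13.9
finger_force: 40.0
```

Request:
{"fn": "step_arm", "kwargs": {"increments": [[[0,0,0,0,0,0.01,1],[0,0,0,0,0,0,1]]]}}

```text
clock: 30.85
eef_pos: [472.2, -84.7, 331.6]
eef_rot: [3.141, -0.001, 0.442]
wrist_force: [1.2, -0.5, -3.2]
finger_gap: 13.7
finger_force: 40.0
```

```bash
python3 - <<'E'
from p import *
rep()
E
```

```text
O [  2.   -0.5 123.6] E+ [129.7  -0.6 123.5] E- [-125.8   -0.4  123.7] theta 0.001 yawerr -0.05 F rack [-1.  -0.9 -3.2] t 30.85
```

Request:
{"fn": "step_arm", "kwargs": {"increments": [[[0,0,0,0,0,0.01,1],[0,0,0,0,0,0,1]]]}}

```text
clock: 31.05
eef_pos: [472.2, -84.7, 331.2]
eef_rot: [3.141, -0.001, 0.442]
wrist_force: [0.0, 0.5, -5.0]
finger_gap: 13.7
finger_force: 40.0
```

Request:
{"fn": "step_arm", "kwargs": {"increments": [[[0,0,0,0,0,0,0.3],[0,0,0,0,0,0,0.3],[0,0,0,0,0,0,0.3]]]}}

```text
clock: 31.35
eef_pos: [472.3, -84.8, 331.6]
eef_rot: [3.14, -0.001, 0.442]
wrist_force: [0.6, -0.4, -0.4]
finger_gap: 32.0
finger_force: 0.0
```

Request:
{"fn": "step_arm", "kwargs": {"increments": [[[0,0,0,0,0,-0.3,0.2],[0,0,0,0,0,-0.9,-0.2],[0,0,0,0,0,-0.9,-1],[0,0,0,0,0,-0.8,-1]]]}}

```text
clock: 31.75
eef_pos: [471.8, -84.6, 450.1]
eef_rot: [3.14, -0.002, 0.442]
wrist_force: [0.8, 0.4, -0.0]
finger_gap: 57.9
finger_force: 0.0
```

```bash
python3 - <<'E'
from p import *
st()
plan([(400,100,260,90,0,-1),(410,250,200,90,0,-1)])
E
```

```text
t 31.75 g [472.3 -84.7 270.1] rpy [ 1.7989e+02 -1.1000e-01  2.5350e+01] q [-0.25  0.11  1.65 -0.    1.39  0.87] F [ 0.8  0.4 -0. ] gap 57.9 0.0
[[[0,0,-0.18,0.04,-0.62,0.03,-1],[0,0,-0.18,0.13,-0.6,0.03,-1],[0,0,-0.18,0.22,-0.58,0.03,-1],[0,0,-0.18,0.29,-0.55,0.03,-1],[0,0,-0.18,0.37,-0.49,0.03,-1]]]
[[[0,0,-0.18,0.43,-0.44,0.03,-1],[0,0,-0.18,0.5,-0.38,0.03,-1],[0,0,-0.18,0.54,-0.3,0.03,-1],[0,0,0,0.75,0.05,0.3,-1],[0,0,0,0.75,0.05,0.3,-1]]]
[[[0,0,0,0.75,0.05,0.3,-1],[0,0,0,0.75,0.05,0.3,-1],[0,0,0,0.75,0.05,0.3,-1]]]
```

```bash
python3 - <<'E'
from p import *
from m import blobs
c=snap('top','t12.png')
plan([(400,120,260,50,0,-1),(415,326,140,60,0,-1)])
E
```

```text
[[[0,0,-0.09,0.09,-0.9,0.06,-1],[0,0,-0.09,0.16,-0.89,0.06,-1],[0.01,0,-0.09,0.22,-0.87,0.05,-1],[0,0,-0.1,0.28,-0.86,0.07,-1],[0,-0.01,-0.09,0.35,-0.84,0.06,-1]]]
[[[0,0,-0.09,0.4,-0.81,0.06,-1],[0,0,-0.03,0.6,-0.43,0.43,-1],[0,0,-0.03,0.61,-0.42,0.43,-1],[0,0,-0.03,0.62,-0.4,0.42,-1],[0,0,-0.04,0.63,-0.38,0.43,-1]]]
[[[0,0,-0.03,0.64,-0.37,0.43,-1],[0,0,-0.03,0.65,-0.35,0.43,-1],[0,0,-0.03,0.66,-0.34,0.42,-1]]]
```

Request:
{"fn": "step_arm", "kwargs": {"increments": [[[0,0,-0.09,0.09,-0.9,0.06,-1],[0,0,-0.09,0.16,-0.89,0.06,-1],[0,0,-0.09,0.22,-0.87,0.05,-1],[0,0,-0.1,0.28,-0.86,0.07,-1],[0,0,-0.09,0.35,-0.84,0.06,-1]]]}}

```text
clock: 32.3
eef_pos: [411.2, 87.1, 435.8]
eef_rot: [3.14, -0.001, 0.807]
wrist_force: [0.9, 1.2, -0.1]
finger_gap: 93.6
finger_force: 0.0
```

Request:
{"fn": "step_arm", "kwargs": {"increments": [[[0,0,-0.09,0.4,-0.81,0.06,-1],[0,0,-0.03,0.6,-0.43,0.43,-1],[0,0,-0.03,0.61,-0.42,0.43,-1],[0,0,-0.03,0.62,-0.4,0.42,-1],[0,0,-0.04,0.63,-0.38,0.43,-1]]]}}

```text
clock: 32.8
eef_pos: [408.8, 238.9, 364.4]
eef_rot: [3.14, -0.001, 0.978]
wrist_force: [0.3, -0.4, -0.8]
finger_gap: 94.1
finger_force: 0.0
```

Request:
{"fn": "step_arm", "kwargs": {"increments": [[[0,0,-0.03,0.64,-0.37,0.43,-1],[0,0,-0.03,0.65,-0.35,0.43,-1],[0,0,-0.03,0.66,-0.34,0.42,-1],[0,0,0,0,0,0,-1],[0,0,0,0,0,0,-1]]]}}

```text
clock: 33.3
eef_pos: [415.4, 326.3, 313.2]
eef_rot: [3.14, 0.0, 1.048]
wrist_force: [-0.5, -0.6, -0.1]
finger_gap: 94.1
finger_force: 0.0
```

```bash
cat > tins.py <<'E'
from p import *
def tins(c,dx=0,k=2):
    w=cloud(c);f=c['frame'].astype(int)
    m=(f[...,0]>140)&(f[...,1]<90)&(f[...,2]<90)&(w[...,2]>38)&(w[...,2]<60)&(w[...,1]>200)
    q=w[m]; print(len(q),q[:,2].mean())
    cr,l,ce=cv2.kmeans(q[:,:2].astype(np.float32),k,None,(3,50,.1),5,cv2.KMEANS_PP_CENTERS)
    for i in range(k):
        cc=cv2.minEnclosingCircle(q[l[:,0]==i][:,:2].astype(np.float32)); print(ce[i]-[dx,0],np.round(cc[0],1),round(cc[1],1))
E
python3 - <<'E'
from tins import *
st(); np.set_printoptions(precision=3,suppress=True)
tins(snap('wrist'))
c=snap('top'); w=cloud(c);f=c['frame'].astype(int)
m=(f[...,2]-f[...,0]>40)&(w[...,2]>110)&(w[...,2]<145);m[:,400:]=0;q=w[m]
u,s,v=np.linalg.svd(q-q.mean(0),full_matrices=False);n=v[2]*np.sign(v[2][2]);print('shelf',len(q),'n',n,'z',q[:,2].mean())
k=q[:,:2]-C-[1.5,0];p=np.c_[k@X,k@Yr].astype(np.float32);print(cv2.minAreaRect(p))
E
```

```text
t 33.3 g [415.5 326.2 133.2] rpy [1.7994e+02 2.0000e-02 6.0040e+01] q [ 0.6   0.35  1.68 -0.    1.11  1.12] F [-0.5 -0.6 -0.1] gap 94.1 0.0
7191 43.44257567100279
[414.958 328.608] [413.7 328.4] 29.0
[443.892 376.494] [443.2 375.7] 28.3
shelf 3377 n [0.003 0.    1.   ] z 130.16920927627004
((2.1391677856445312, 1.5019302368164062), (126.6986312866211, 252.2494659423828), 89.52590942382812)
```

Request:
{"fn": "step_arm", "kwargs": {"increments": [[[0,0,0,0.03,-0.04,0.85,-1],[0,0,0,0,0,0.85,-1],[0,0,0,0,0,0.8,-1],[0,0,0,0,0,0,-1],[0,0,0,0,0,0,-1]]]}}

```text
clock: 33.9
eef_pos: [415.3, 327.6, 214.3]
eef_rot: [3.14, -0.001, 1.046]
wrist_force: [-0.1, -0.0, 0.1]
finger_gap: 93.9
finger_force: 0.0
```

```bash
python3 - <<'E'
from p import *
st()
E
```

```text
t 33.9 g [415.6 327.6  34.3] rpy [ 1.7991e+02 -4.0000e-02  5.9940e+01] q [ 0.6   0.49  1.74 -0.    0.9   1.12] F [-0.1 -0.   0.1] gap 93.9 0.0
```

Request:
{"fn": "step_arm", "kwargs": {"increments": [[[0,0,0,0,-0.02,0.21,-1],[0,0,0,0,0,0,1],[0,0,0,0,0,0,1],[0,0,0,0,0,0,1],[0,0,0,0,0,0,1]]], "newtons": 20}}

```text
clock: 34.4
eef_pos: [414.1, 328.4, 204.9]
eef_rot: [3.14, -0.0, 1.047]
wrist_force: [0.9, 0.0, 0.2]
finger_gap: 65.6
finger_force: 0.0
```

Request:
{"fn": "step_arm", "kwargs": {"increments": [[[0,0,0,0,0,0,1],[0,0,0,0,0,0,1],[0,0,0,0,0,0,1]]]}}

```text
clock: 34.7
eef_pos: [414.2, 328.3, 204.8]
eef_rot: [3.14, -0.0, 1.047]
wrist_force: [-0.2, -1.2, 3.9]
finger_gap: 56.4
finger_force: 20.0
```

```bash
python3 - <<'E'
from p import *
st()
t=C+63*X
plan([(415,327.5,230,60,0,1),(*t,230,115.4,0,1),(*t,165,115.4,0,1,22)])
E
```

```text
t 34.7 g [414.4 328.3  24.8] rpy [ 1.7992e+02 -2.0000e-02  5.9990e+01] q [ 0.6   0.51  1.75 -0.    0.88  1.13] F [-0.2 -1.2  3.9] gap 56.4 20.0
[[[0,0,0,0,0.01,-0.86,1],[0,0,0,0,0,-0.85,1],[0,0,0,0,0.01,-0.86,1],[0,0,0,0,0,-0.85,1],[0,0,0,-0.01,0.01,-0.86,1]]]
[[[0,0,0,0,0.01,-0.85,1],[0,0,-0.12,-0.74,0.51,0,1],[0,0,-0.13,-0.78,0.45,0,1],[0,0,-0.12,-0.82,0.36,0,1],[0,0,-0.12,-0.85,0.28,0,1]]]
[[[0,0,-0.13,-0.87,0.2,0,1],[0,0,-0.12,-0.89,0.11,0,1],[0,0,-0.12,-0.89,0.02,0,1],[0,0,-0.12,-0.9,-0.06,0,1],[0,0,-0.13,-0.88,-0.14,0,1]]]
[[[0,0,-0.12,-0.87,-0.23,0,1],[0,0,0,0,0,0.54,1],[0,0,0,0,0,0.55,1],[0,0,0,0,-0.01,0.54,1]]]
```

Request:
{"fn": "step_arm", "kwargs": {"increments": [[[0,0,0,0,0,-0.86,1],[0,0,0,0,0,-0.85,1],[0,0,0,0,0.01,-0.86,1],[0,0,0,0,0,-0.85,1],[0,0,0,-0.01,0.01,-0.86,1]]]}}

```text
clock: 35.2
eef_pos: [414.1, 327.6, 376.9]
eef_rot: [3.141, 0.001, 1.047]
wrist_force: [0.4, 0.2, -1.2]
finger_gap: 56.4
finger_force: 20.0
```

Request:
{"fn": "step_arm", "kwargs": {"increments": [[[0,0,0,0,0.01,-0.85,1],[0,0,-0.12,-0.74,0.51,0,1],[0,0,-0.13,-0.78,0.45,0,1],[0,0,-0.12,-0.82,0.36,0,1],[0,0,-0.12,-0.85,0.28,0,1]]]}}

```text
clock: 35.7
eef_pos: [426.8, 183.1, 409.7]
eef_rot: [3.141, 0.001, 1.436]
wrist_force: [0.6, -0.1, -1.0]
finger_gap: 56.6
finger_force: 20.0
```

Request:
{"fn": "step_arm", "kwargs": {"increments": [[[0,0,-0.13,-0.87,0.2,0,1],[0,0,-0.12,-0.89,0.11,0,1],[0,0,-0.12,-0.89,0.02,0,1],[0,0,-0.12,-0.9,-0.06,0,1],[0,0,-0.13,-0.88,-0.14,0,1]]]}}

```text
clock: 36.2
eef_pos: [442.1, 4.8, 409.9]
eef_rot: [3.141, 0.001, 1.923]
wrist_force: [-0.3, 0.9, -0.8]
finger_gap: 56.2
finger_force: 20.0
```

Request:
{"fn": "step_arm", "kwargs": {"increments": [[[0,0,-0.12,-0.87,-0.23,0,1],[0,0,0,0,0,0.54,1],[0,0,0,0,0,0.55,1],[0,0,0,0,0,0.5,1],[0,0,0,0,0,0,1]]]}}

```text
clock: 36.7
eef_pos: [445.2, -29.7, 344.2]
eef_rot: [-3.139, -0.002, 2.013]
wrist_force: [-0.7, 0.7, -0.8]
finger_gap: 56.5
finger_force: 20.0
```

```bash
python3 - <<'E'
from p import *
st()
t=C+63*X; print(t)
plan([(*t,152.5,115.4,0,1,6)])
E
```

```text
t 36.7 g [444.6 -29.7 164.2] rpy [-1.7983e+02 -9.0000e-02  1.1533e+02] q [-0.15  0.13  1.87 -0.    1.14 -0.59] F [-0.7  0.7 -0.8] gap 56.5 20.0
[445.7770866  -29.88987655]
[[[0,0,0,-0.01,0.01,0.15,1],[0,0,0,0,0,0.14,1]]]
```

Request:
{"fn": "step_arm", "kwargs": {"increments": [[[0,0,0,0,0,0.13,1],[0,0,0,0,0,0.1,1],[0,0,0,0,0,0,1],[0,0,0,0,0,0,1]]]}}

```text
clock: 37.1
eef_pos: [445.7, -29.6, 337.6]
eef_rot: [3.14, 0.001, 2.013]
wrist_force: [0.6, 0.0, -0.6]
finger_gap: 56.2
finger_force: 20.0
```

```bash
python3 - <<'E'
from p import *
st()
E
```

```text
t 37.1 g [446.  -29.8 157.6] rpy [1.7993e+02 8.0000e-02 1.1535e+02] q [-0.15  0.14  1.88 -0.    1.12 -0.59] F [ 0.6  0.  -0.6] gap 56.2 20.0
```

Request:
{"fn": "step_arm", "kwargs": {"increments": [[[0,0,0,0,0,0.08,1],[0,0,0,0,0,0.05,1],[0,0,0,0,0,0,1],[0,0,0,0,0,0,1]]]}}

```text
clock: 37.5
eef_pos: [445.7, -29.7, 332.0]
eef_rot: [3.141, 0.001, 2.013]
wrist_force: [0.2, -0.3, -0.7]
finger_gap: 56.1
finger_force: 20.0
```

Request:
{"fn": "step_arm", "kwargs": {"increments": [[[0,0,0,0,0,0.02,1],[0,0,0,0,0,0,1]]]}}

```text
clock: 37.7
eef_pos: [445.6, -29.7, 331.1]
eef_rot: [3.141, 0.001, 2.013]
wrist_force: [0.1, -0.2, 0.2]
finger_gap: 56.6
finger_force: 20.0
```

Request:
{"fn": "step_arm", "kwargs": {"increments": [[[0,0,0,0,0,0,-1],[0,0,0,0,0,0,-1],[0,0,0,0,0,0,-1],[0,0,0,0,0,0,-1],[0,0,0,0,0,-0.5,-1]]]}}

```text
clock: 38.2
eef_pos: [445.3, -29.7, 349.7]
eef_rot: [-3.139, -0.001, 2.013]
wrist_force: [-1.1, 0.3, 0.5]
finger_gap: 92.0
finger_force: 0.0
```

Request:
{"fn": "step_arm", "kwargs": {"increments": [[[0,0,0,0,0,-0.9,-1],[0,0,0,0,0,-0.9,-1],[0,0,0,0,0,0,-1]]]}}

```text
clock: 38.5
eef_pos: [445.7, -29.6, 427.4]
eef_rot: [3.135, 0.005, 2.013]
wrist_force: [0.1, 1.0, -1.6]
finger_gap: 94.4
finger_force: 0.0
```

```bash
python3 - <<'E'
from p import *
st()
plan([(425,150,240,100,0,-1),(443.6,376,140,90,0,-1)])
E
```

```text
t 38.5 g [447.1 -29.9 247.4] rpy [179.63   0.28 115.35] q [-0.15  0.05  1.76 -0.    1.32 -0.59] F [ 0.1  1.  -1.6] gap 94.4 0.0
[[[0,0,0.07,0.86,0.29,0.03,-1],[0,0,0.07,0.87,0.24,0.04,-1],[0.01,0,0.06,0.88,0.2,0.03,-1],[0,0,0.07,0.89,0.15,0.04,-1],[0,0.01,0.07,0.9,0.11,0.03,-1]]]
[[[0,0,0.03,0.78,0.21,0.36,-1],[0,0,0.03,0.79,0.18,0.36,-1],[0,0,0.04,0.79,0.17,0.36,-1],[0,0,0.03,0.79,0.15,0.36,-1],[0,0,0.03,0.8,0.12,0.36,-1]]]
[[[0,0,0.03,0.8,0.11,0.36,-1],[0,0,0.03,0.81,0.09,0.36,-1]]]
```

Request:
{"fn": "step_arm", "kwargs": {"increments": [[[0,0,0.07,0.86,0.29,0.03,-1],[0,0,0.07,0.87,0.24,0.04,-1],[0,0,0.06,0.88,0.2,0.03,-1],[0,0,0.07,0.89,0.15,0.04,-1],[0,0,0.07,0.9,0.11,0.03,-1]]]}}

```text
clock: 39.0
eef_pos: [424.5, 151.4, 415.6]
eef_rot: [3.141, 0.001, 1.744]
wrist_force: [-0.1, -0.2, 0.5]
finger_gap: 93.8
finger_force: 0.0
```

Request:
{"fn": "step_arm", "kwargs": {"increments": [[[0,0,0.03,0.78,0.21,0.36,-1],[0,0,0.03,0.79,0.18,0.36,-1],[0,0,0.04,0.79,0.17,0.36,-1],[0,0,0.03,0.79,0.15,0.36,-1],[0,0,0.03,0.8,0.12,0.36,-1]]]}}

```text
clock: 39.5
eef_pos: [438.1, 312.3, 342.8]
eef_rot: [3.141, 0.001, 1.62]
wrist_force: [0.8, -0.9, 0.3]
finger_gap: 94.0
finger_force: 0.0
```

Request:
{"fn": "step_arm", "kwargs": {"increments": [[[0,0,0.03,0.8,0.11,0.36,-1],[0,0,0.03,0.81,0.09,0.36,-1],[0,0,0,0,0,0,-1],[0,0,0,0,0,0,-1]]]}}

```text
clock: 39.9
eef_pos: [443.6, 375.7, 314.3]
eef_rot: [-3.141, 0.002, 1.575]
wrist_force: [0.9, -0.9, -0.4]
finger_gap: 94.4
finger_force: 0.0
```

```bash
python3 - <<'E'
from tins import *
st()
tins(snap('wrist'),k=1)
tins(snap('top'),k=1,dx=1.5)
plan([(443.6,376,38,90,0,-1)])
E
```

```text
t 39.9 g [443.6 375.4 134.3] rpy [-1.7998e+02  1.0000e-01  9.0210e+01] q [ 0.64  0.46  1.53 -0.    1.16  0.64] F [ 0.9 -0.9 -0.4] gap 94.4 0.0
3286 43.377232788497196
[443.34487915 377.39434814] [443.3 375.9] 28.2
0 nantins.py:5: RuntimeWarning: Mean of empty slice.
  q=w[m]; print(len(q),q[:,2].mean())
  ret = ret.dtype.type(ret / rcount)
Traceback (most recent call last):
  File "tins.py", line 6, in tins
    cr,l,ce=cv2.kmeans(q[:,:2].astype(np.float32),k,None,(3,50,.1),5,cv2.KMEANS_PP_CENTERS)
            ~~~~~~~~~~^^^^^^^^^^^^^^^^^^^^^^^^^^^^^^^^^^^^^^^^^^^^^^^^^^^^^^^^^^^^^^^^^^^^^
cv2.error: OpenCV(4.12.0) /io/opencv/modules/core/src/kmeans.cpp:243: error: (-2:Unspecified error) in function 'double cv::kmeans(cv::InputArray, int, cv::InputOutputArray, cv::TermCriteria, int, int, cv::OutputArray)'
> There can't be more clusters than elements (expected: 'N >= K'), where
>     'N' is 0
> must be greater than or equal to
>     'K' is 1
```

Tin centred. Descend and grip (grasp z ≈ 26).

Request:
{"fn": "step_arm", "kwargs": {"increments": [[[0,0,0,0.02,0,0.9,-1],[0,0,0,0,0,0.9,-1],[0,0,0,0,0,0.6,-1],[0,0,0,0,0,0,-1],[0,0,0,0,0,0,-1]]]}}

```text
clock: 40.5
eef_pos: [444.4, 376.0, 220.6]
eef_rot: [3.14, -0.0, 1.573]
wrist_force: [0.4, -0.2, 1.5]
finger_gap: 94.0
finger_force: 0.0
```

```bash
python3 - <<'E'
from p import *
st()
E
```

```text
t 40.5 g [444.7 376.   40.6] rpy [179.89  -0.    90.11] q [ 0.64  0.58  1.58 -0.    0.98  0.64] F [ 0.4 -0.2  1.5] gap 94.0 0.0
```

Request:
{"fn": "step_arm", "kwargs": {"increments": [[[0,0,0,0,-0.02,0.37,-1],[0,0,0,0,0,0,1],[0,0,0,0,0,0,1],[0,0,0,0,0,0,1],[0,0,0,0,0,0,1]]]}}

```text
clock: 41.0
eef_pos: [443.2, 376.5, 205.0]
eef_rot: [3.14, 0.0, 1.573]
wrist_force: [0.5, -0.1, -0.9]
finger_gap: 65.4
finger_force: 0.0
```

Request:
{"fn": "step_arm", "kwargs": {"increments": [[[0,0,0,0,0,0,1],[0,0,0,0,0,0,1],[0,0,0,0,0,0,1]]]}}

```text
clock: 41.3
eef_pos: [443.3, 376.4, 204.8]
eef_rot: [3.14, 0.0, 1.573]
wrist_force: [-0.5, -1.0, 3.9]
finger_gap: 56.3
finger_force: 20.0
```

```bash
python3 - <<'E'
from p import *
st()
t=C-60*X
plan([(443.7,376,250,90,0,1),(*t,250,115.4,0,1),(*t,165,115.4,0,1,28)])
E
```

```text
t 41.3 g [443.5 376.4  24.8] rpy [1.7991e+02 2.0000e-02 9.0140e+01] q [ 0.64  0.6   1.59 -0.    0.95  0.64] F [-0.5 -1.   3.9] gap 56.3 20.0
[[[0,0,0,0,0,-0.94,1],[0,0,0,0,0.01,-0.94,1],[0,0,0,-0.01,0,-0.93,1],[0,0,0,0,0,-0.94,1],[0,0,0,0,0.01,-0.94,1]]]
[[[0,0,0,0,0,-0.94,1],[0,0,-0.04,-0.92,0.1,0,1],[0,0,-0.04,-0.93,0.06,0,1],[0,0,-0.04,-0.93,0.04,0,1],[0,0,-0.04,-0.93,0.01,0,1]]]
[[[0,0,-0.04,-0.92,-0.02,0,1],[0,0,-0.04,-0.93,-0.05,0,1],[0,0,-0.04,-0.93,-0.08,0,1],[0,0,-0.04,-0.92,-0.11,0,1],[0,0,-0.04,-0.92,-0.14,0,1]]]
[[[0,0,-0.04,-0.91,-0.16,0,1],[0,0,-0.04,-0.91,-0.2,0.01,1],[0,0,-0.04,-0.9,-0.22,0,1],[0,0,-0.04,-0.89,-0.25,0,1],[0,0,-0.04,-0.89,-0.28,0,1]]]
[[[0,0,0,0,0,0.53,1],[0,0,0,0,0,0.53,1],[0,0,0,0,0,0.53,1],[0,0,0,0,0,0.53,1]]]
```

Request:
{"fn": "step_arm", "kwargs": {"increments": [[[0,0,0,0,0,-0.94,1],[0,0,0,0,0.01,-0.94,1],[0,0,0,-0.01,0,-0.93,1],[0,0,0,0,0,-0.94,1],[0,0,0,0,0.01,-0.94,1]]]}}

```text
clock: 41.8
eef_pos: [443.5, 375.9, 393.5]
eef_rot: [3.141, 0.001, 1.573]
wrist_force: [0.3, -0.9, -2.3]
finger_gap: 56.1
finger_force: 20.0
```

Request:
{"fn": "step_arm", "kwargs": {"increments": [[[0,0,0,0,0,-0.94,1],[0,0,-0.04,-0.92,0.1,0,1],[0,0,-0.04,-0.93,0.06,0,1],[0,0,-0.04,-0.93,0.04,0,1],[0,0,-0.04,-0.93,0.01,0,1]]]}}

```text
clock: 42.3
eef_pos: [459.3, 226.9, 429.6]
eef_rot: [3.141, 0.001, 1.701]
wrist_force: [0.7, 0.5, -0.9]
finger_gap: 56.3
finger_force: 20.0
```

Request:
{"fn": "step_arm", "kwargs": {"increments": [[[0,0,-0.04,-0.92,-0.02,0,1],[0,0,-0.04,-0.93,-0.05,0,1],[0,0,-0.04,-0.93,-0.08,0,1],[0,0,-0.04,-0.92,-0.11,0,1],[0,0,-0.04,-0.92,-0.14,0,1]]]}}

```text
clock: 42.8
eef_pos: [478.7, 42.1, 429.8]
eef_rot: [3.141, 0.001, 1.857]
wrist_force: [0.5, -0.1, -1.3]
finger_gap: 56.2
finger_force: 20.0
```

Request:
{"fn": "step_arm", "kwargs": {"increments": [[[0,0,-0.04,-0.91,-0.16,0,1],[0,0,-0.04,-0.91,-0.2,0.01,1],[0,0,-0.04,-0.9,-0.22,0,1],[0,0,-0.04,-0.89,-0.25,0,1],[0,0,-0.04,-0.89,-0.28,0,1]]]}}

```text
clock: 43.3
eef_pos: [498.4, -142.5, 429.5]
eef_rot: [3.141, 0.001, 2.014]
wrist_force: [-0.2, 1.2, -1.4]
finger_gap: 56.5
finger_force: 20.0
```

Request:
{"fn": "step_arm", "kwargs": {"increments": [[[0,0,0,0,0,0,1],[0,0,0,0,0,0.53,1],[0,0,0,0,0,0.53,1],[0,0,0,0,0,0.53,1],[0,0,0,0,0,0,1]]]}}

```text
clock: 43.8
eef_pos: [498.3, -140.4, 363.6]
eef_rot: [-3.139, -0.003, 2.013]
wrist_force: [0.1, -0.0, -1.8]
finger_gap: 56.2
finger_force: 20.0
```

```bash
python3 - <<'E'
from p import *
st()
t=C-60*X; print(t)
plan([(*t,156,115.4,0,1,10)])
E
```

```text
t 43.8 g [ 497.7 -140.1  183.6] rpy [-1.7984e+02 -1.5000e-01  1.1535e+02] q [-0.35  0.27  1.66 -0.    1.22 -0.79] F [ 0.1 -0.  -1.8] gap 56.2 20.0
[ 498.536108   -141.00011757]
[[[0,0,0,-0.01,0,0.23,1],[0,0,0,0,0,0.23,1],[0,0,0,-0.01,0,0.23,1]]]
```

Request:
{"fn": "step_arm", "kwargs": {"increments": [[[0,0,0,-0.01,0,0.23,1],[0,0,0,0,0,0.23,1],[0,0,0,0,0,0.18,1],[0,0,0,0,0,0,1],[0,0,0,0,0,0,1]]]}}

```text
clock: 44.3
eef_pos: [498.9, -141.4, 340.7]
eef_rot: [3.141, 0.001, 2.013]
wrist_force: [-0.7, 1.3, -0.6]
finger_gap: 56.3
finger_force: 20.0
```

Request:
{"fn": "step_arm", "kwargs": {"increments": [[[0,0,0,0,0,0,1]]]}}

```text
clock: 44.4
eef_pos: [499.0, -141.4, 340.9]
eef_rot: [3.14, 0.002, 2.013]
wrist_force: [-0.6, -0.4, -1.5]
finger_gap: 56.2
finger_force: 20.0
```

Need 331: go 8 mm, then a final creep.

Request:
{"fn": "step_arm", "kwargs": {"increments": [[[0,0,0,0,0,0.12,1],[0,0,0,0,0,0.09,1],[0,0,0,0,0,0,1],[0,0,0,0,0,0,1]]]}}

```text
clock: 44.8
eef_pos: [498.9, -141.4, 332.0]
eef_rot: [3.141, 0.001, 2.013]
wrist_force: [-0.0, 1.2, -0.7]
finger_gap: 56.2
finger_force: 20.0
```

Request:
{"fn": "step_arm", "kwargs": {"increments": [[[0,0,0,0,0,0.02,1],[0,0,0,0,0,0,1]]]}}

```text
clock: 45.0
eef_pos: [498.9, -141.4, 331.3]
eef_rot: [3.141, 0.001, 2.013]
wrist_force: [0.1, 0.8, -0.9]
finger_gap: 56.1
finger_force: 20.0
```

Request:
{"fn": "step_arm", "kwargs": {"increments": [[[0,0,0,0,0,0.01,1],[0,0,0,0,0,0,-1],[0,0,0,0,0,0,-1],[0,0,0,0,0,0,-1],[0,0,0,0,0,0,-1]]]}}

```text
clock: 45.5
eef_pos: [498.9, -141.4, 331.0]
eef_rot: [3.141, 0.001, 2.013]
wrist_force: [0.3, 0.7, 0.4]
finger_gap: 84.9
finger_force: 0.0
```

Request:
{"fn": "step_arm", "kwargs": {"increments": [[[0,0,0,0,0,0,-1],[0,0,0,0,0,-0.5,-1],[0,0,0,0,0,-0.9,-1],[0,0,0,0,0,-0.9,-1],[0,0,0,0,0,-0.9,-1]]]}}

```text
clock: 46.0
eef_pos: [498.5, -141.2, 460.4]
eef_rot: [3.141, 0.001, 2.013]
wrist_force: [0.2, 0.2, 0.5]
finger_gap: 94.1
finger_force: 0.0
```

Request:
{"fn": "step_arm", "kwargs": {"increments": [[[0,0,0,-0.7,-0.5,-0.2,-1],[0,0,0,-0.8,-0.5,0,-1],[0,0,0,-0.8,-0.5,0,-1],[0,0,0,-0.8,-0.5,0,-1],[0,0,0,-0.8,-0.5,0,-1]]]}}

```text
clock: 46.5
eef_pos: [474.7, -326.6, 467.1]
eef_rot: [3.141, 0.001, 2.013]
wrist_force: [0.4, -0.9, -0.5]
finger_gap: 93.6
finger_force: 0.0
```

Request:
{"fn": "step_arm", "kwargs": {"increments": [[[0,0,0,0,0,0,-1],[0,0,0,0,0,0,-1],[0,0,0,0,0,0,-1]]]}}

```text
clock: 46.8
eef_pos: [475.3, -324.3, 467.0]
eef_rot: [3.141, 0.001, 2.014]
wrist_force: [0.7, -0.7, -0.6]
finger_gap: 94.2
finger_force: 0.0
```

```bash
python3 - <<'E'
from p import *
np.set_printoptions(precision=3,suppress=True)
st()
c=snap('top'); w=cloud(c);f=c['frame'].astype(int)
m=(f[...,2]-f[...,0]>40)&(w[...,2]>110)&(w[...,2]<145);m[:,400:]=0;q=w[m]
u,s,v=np.linalg.svd(q-q.mean(0),full_matrices=False);n=v[2]*np.sign(v[2][2]);print('shelf',len(q),'n',n,'z',q[:,2].mean())
k=q[:,:2]-C-[1.5,0];print(cv2.minAreaRect(np.c_[k@X,k@Yr].astype(np.float32)))
m=(f[...,0]>140)&(f[...,1]<90)&(w[...,2]>150)&(w[...,2]<190);q=w[m]
cr,l,ce=cv2.kmeans(q[:,:2].astype(np.float32),2,None,(3,50,.1),5,2)
for i in (0,1):
    t=q[l[:,0]==i];print('tin rack',(ce[i]-C-[1.5,0])@X,(ce[i]-C-[1.5,0])@Yr,t[:,2].mean(),len(t))
a=cv2.resize(c['frame'][180:280,130:370][:,:,::-1],(720,300),interpolation=cv2.INTER_CUBIC)
b=cv2.resize(snap('side')['frame'][150:250,240:400][:,:,::-1],(480,300),interpolation=cv2.INTER_CUBIC)
o=np.zeros((600,720,3),np.uint8);o[:300]=a;o[300:,:480]=b;cv2.imwrite('pics/fin.png',o)
E
```

```text
t 46.8 g [ 475.5 -324.4  287. ] rpy [179.96   0.05 115.39] q [-0.66  0.32  1.35  0.    1.47 -1.11] F [ 0.7 -0.7 -0.6] gap 94.2 0.0
shelf 2585 n [-0.002  0.001  1.   ] z 130.07437591112281
((2.7576522827148438, 1.5809135437011719), (252.040771484375, 126.03133392333984), 0.08554422855377197)
tin rack 60.65492397749341 1.9706912888393335 169.92900443760496 307
tin rack -60.029502283949384 2.115804503529333 170.15832126225777 283
```

View pics/fin.png

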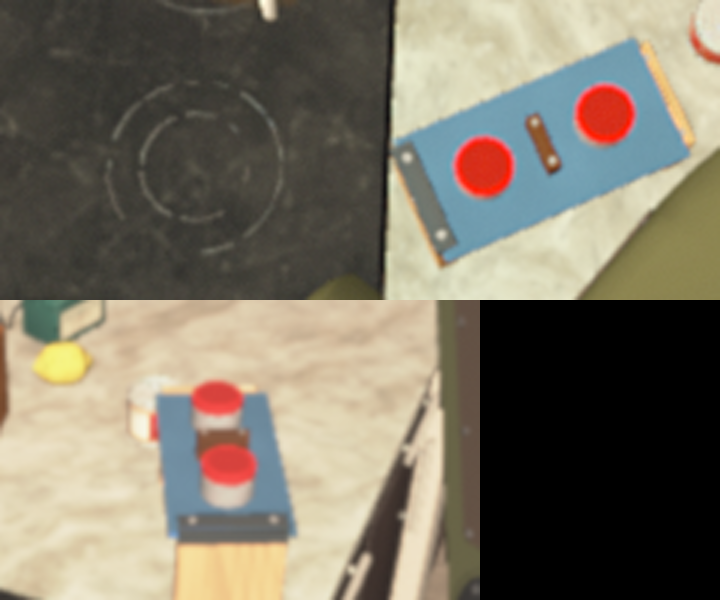

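The shelf lies flat (top face z = 130 mm, centred on the rack) with both tins upright on it at top-picture crop pixels (484,166) and (605,113). The cooktop is clear, so I am handing in.

```bash
python3 -c "
from h import *
print(workorder.sign_off())"
```

```text
the job is handed in; nothing more can be done
None
```

The job is handed in with no verdict returned: the three yellow-capped jars stand in bays 1, 2 and 4 beside the black-capped one, the shelf lies flat under the lip and inside the stop, both red-lidded tins stand on it, and the robot clock read about 47 s.

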